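# Find the nearly empty reel tin by feel and tip it out

## Robot

A 7-joint arm with a two-finger parallel gripper is mounted at the origin on a cart in front of the work surface, level with it; the furniture and walls round the work are solid. World frame = base frame: x ahead of the robot, y to its left, z up, the work surface at z = 0. Lengths are in mm, angles in rad, forces in N, time in s.
With the tool pointing down it reaches from about 350 to 900 mm from the base axis. Payload 19.9 kg.
Tool frame: the origin (TCP) lies at the very end of the fingers, on their centre line; the grasp point (between the pads) lies hold_point_z behind it (hold_point_z is the distance from the TCP to the grasp point, in mm); z points along the fingers, y is the line along which they close (so a half turn about z gives the same grasp; the last joint's range is limited). The gripper opens to 94 mm and grips with 3 to 60 N. Pads are 16 mm wide; open, the fingers measure 119 mm over their backs; the gripper's body (75 mm by 177 mm) begins 78 mm behind the grasp point.
Start: joints at [-1.175, 0.417, -0.01, 1.614, 0.005, 1.111, -0.053], TCP at [264.389, 566.301, 205.425] pointing down, gripper open.
Joint ranges: [-2.81, 2.81], [-0.39, 2.02], [-1.27, 1.25], [0.06, 2.57], [-1.19, 4.33], [0.19, 2], [-2.82, 2.82]. Speed limits (rad/s): [1.89, 1.89, 2.39, 2.39, 3.01, 3.01, 3.01].

## Interface

Orientations are given as a unit quaternion [w, x, y, z].
In Python, from workcell import * gives the robot as it stands.
- The arm moves only by the shell command python3 -m jog 'ROWS' [FORCE]. ROWS is JSON, a list of rows, each an object of numbers: "tx", "ty", "tz": the shift along the tool's x, y, z in mm; "wx", "wy", "wz": the turn, a rotation vector about the tool's x, y, z in rad; "fingers": the opening in per cent of the stroke, from 0 (shut) to 100 (fully open). In form: [{"tx": .., "ty": .., "tz": .., "wx": .., "wy": .., "wz": .., "fingers": ..}, ...]. A call has 1 to 12 rows; each row is the pose to reach, as a shift and turn from the pose commanded when the call began, along the tool's axes at that moment; what a row does not reach only later rows make up. A row lasts 1/8 s, in which the tool goes at most 62.5 mm and 10.7 degrees, less where a joint would pass 70% of its speed; a pose out of reach is approached as far as the arm can. A call with a gripper value outside its range is refused whole. The fingers move at their own pace and stop on an object; FORCE is the grip in N (left out, the last holds). Time passes only in rows, so rows that repeat a pose let the fingers close. It gives the time, the measured TCP pose, the force, the opening and the grip force at its end, in the units of the state.
- get_state(): the state, without advancing time (a new reading comes with each control period).
- get_image(name): name is "scene" or "side" or "wrist"; returns a dict with "frame" (400x640x3 uint8, red, green, blue), "fovy" (degrees; the focal length in pixels is half the picture's height over the tangent of half this angle, whatever the lens; pixels are square), "cx", "cy" (the principal point, pixels), "extrinsics" (4x4, takes a point from world to camera coordinates). Camera axes: x right, y down, z forward; pixel columns grow to the right and rows downward; lengths in mm; the calibration is good to about 2 mm. A picture is of the moment at which its call begins. There is no depth.
- close_job(): hands the job in; it is judged then, once.
Trained networks look in a picture, given as the dict that the camera call returned (one of the last four; its "shot" number tells which), for a name from the list of things; names that differ only in an ending like _2 or _b are one class to them, and where a whole thing is asked for, a point or a joint stands for the part that bears it (a point fixed in the world has none). Each returns a list of dicts, best first, with "conf" (0 to 1); they miss things now and then, are a little off and sometimes report something else, mostly with a low value. They report only what shows in the picture. A call takes as long as a camera call.
- look_for(picture, name): "centre" ([column, row] in pixels, amid what is visible of it).
- pinpoint(picture, name): "centre" ([column, row] in pixels: a listed point, or the origin of a listed thing).
The state is a dict: "clock": time; "qpos": joint angles; "qvel": joint speeds; "tau": joint torques, N m; "position": TCP position; "eef_rot": TCP orientation; "wrist_force": force on the tool from outside, world axes, zero at the start; "wrist_torque": the same for the moment, N m; "gripper_width": opening from 0.0 (shut) to 1.0 (fully open); "finger_force": force on a finger pad.
Only numpy, scipy, OpenCV 4.12 (cv2) and the standard library are available. Lean on these libraries where they do the work, as an engineer would, in place of code of your own. Each camera call takes 0.05 s, during which the arm holds its last target. There are 200 camera calls.

## Task

Of the two look-alike tins on the mat one is packed full of thread reels and the other has just two reels rolling about in it. With the hasps still on, lift a tin and tilt it slowly, feeling whether the weight shifts, to find which has only two; then swing the hasp of that one off, tip its reels into the tray and stand it upright on the mat again. Leave the full tin shut with its hasp on and on the mat, and do not move the cone, the oil bottle or the gauge.

Things in the scene. Friction and masses are not known exactly. Their poses are not given: they have to be found in the camera images.
- tin_a: bare metal tin, 147 long (own x) x 60 wide x 41 mm high, 0.28 to 0.5 kg empty. Origin: centre of the underside; x runs from the hasp end (-x, front) to the closed back, z up. Plain side walls, best gripped across the 60 mm at mid-length. Inside: 5 reels (nearly no play) or 2 reels that roll up to 80 mm when tilted; which tin has which changes from start to start
- tin_b: the other tin, exactly alike outside, same frame. Reels: thread spools of 0.065 kg, 48 mm long, 27 mm thick, lying crosswise inside, not visible; they roll at tilts over about 12 degrees and stay put on the level. Rolled from end to end, 2 reels shift the tin's moment about its own y by 0.1 N m, 5 by under 0.03. If tin_a has 5, tin_b has 2, and the reverse
- tin_a_flap_edge (a point): middle of the floor's front edge of tin_a (tin frame -0.069, 0, 0.0025): hinge line of the end flap, 53 mm wide, 36 mm high. The hasp on holds it shut. With the hasp off it falls open (to 86 degrees) when the tin is tipped front end down, and carries on the floor as a chute 38 mm long; reels start out from 12 degrees on, so this edge belongs low over the tray before tipping; 30 to 40 degrees empties it
- tin_b_flap_edge (a point): middle of the floor's front edge of tin_b (tin frame -0.069, 0, 0.0025): hinge line of the end flap, 53 mm wide, 36 mm high. The hasp on holds it shut. With the hasp off it falls open (to 86 degrees) when the tin is tipped front end down, and carries on the floor as a chute 38 mm long; reels start out from 12 degrees on, so this edge belongs low over the tray before tipping; 30 to 40 degrees empties it
- tin_a_hasp (a joint): swivel hasp on the roof of tin_a, turns about an upright pivot (tin z): 0 = on (strap points to the tin's front, nose hooked in front of the flap's lug), grows up to 1.65 rad as the knob is pushed towards the tin's own +y side; from about 0.9 it is off. Stiff enough to stay where it is left (about 0.35 N at the knob)
- tin_a_knob (a point): top of the black thumb knob on the hasp of tin_a: upright round knob, 11 mm thick, 24 mm tall from the strap (its top 79 mm above the tin's underside), 18 mm from the hasp's pivot; 62 mm ahead of the tin's middle when the hasp is on
- tin_a_pivot (a point): hasp pivot of tin_a on the roof (41 mm above the tin's underside), on the tin's centre line 44 mm ahead of its middle (tin frame -0.044, 0, 0.041)
- tin_b_hasp (a joint): swivel hasp on the roof of tin_b, turns about an upright pivot (tin z): 0 = on (strap points to the tin's front, nose hooked in front of the flap's lug), grows up to 1.65 rad as the knob is pushed towards the tin's own +y side; from about 0.9 it is off. Stiff enough to stay where it is left (about 0.35 N at the knob)
- tin_b_knob (a point): top of the black thumb knob on the hasp of tin_b: upright round knob, 11 mm thick, 24 mm tall from the strap (its top 79 mm above the tin's underside), 18 mm from the hasp's pivot; 62 mm ahead of the tin's middle when the hasp is on
- tin_b_pivot (a point): hasp pivot of tin_b on the roof (41 mm above the tin's underside), on the tin's centre line 44 mm ahead of its middle (tin frame -0.044, 0, 0.041)
- mat: fixed black rubber mat 155 (x) x 175 (y) x 3 mm on which both tins stand side by side, parallel to the mat's x; origin: centre of its underside
- tray: fixed empty grey open tray, 125 (x) x 160 (y) x 45 mm high outside, walls and floor 4 mm; origin: centre of its underside
- cone: bystander: thread cone standing on the table, 54 mm wide, 110 mm high; origin: centre of its underside
- oil_can: bystander: slim oil bottle with a pointed spout, 38 mm wide, 128 mm high, standing; origin: centre of its underside
- rule: bystander: flat steel hem gauge 170 x 26 x 7 mm lying on the table in front of the mat; origin: centre of its underside, long axis its own y

How it is judged:
By the outcome, as a careful person would: the job done as asked, in the order asked, and still so for the second after the job is handed in, with the robot touching nothing.
It also fails if it takes over 72 s, if anything falls off the work surface, if the arm or the gripper's body presses on something with over 40 N, if the wrist force passes 120 N, or if a joint passes its speed limit or range.

## Working session

There is one attempt and no reset: what is moved stays moved. The work goes in short steps, Python scripts to look and compute and a shell command to move; the robot and the scene stay as the last step left them, time stands still between calls to the robot, and variables do not carry over. Pictures are saved under pics/ and viewed, at most 10 in all, crops included, and the job is handed in when it is done.

```bash
ls; mkdir -p pics; cat > h.py <<'E'
from workcell import *
import numpy as np, cv2
from scipy.spatial.transform import Rotation as R
def ray(p,c):
    f=200/np.tan(np.radians(p['fovy']/2)); E=np.array(p['extrinsics'])
    d=np.array([(c[0]-p['cx'])/f,(c[1]-p['cy'])/f,1]); Rm=E[:3,:3]
    return -Rm.T@E[:3,3], Rm.T@d
def atz(p,c,z):
    o,d=ray(p,c); return o+d*(z-o[2])/d[2]
def proj(p,X):
    f=200/np.tan(np.radians(p['fovy']/2)); E=np.array(p['extrinsics'])
    q=E[:3,:3]@np.array(X)+E[:3,3]; return np.array([p['cx']+f*q[0]/q[2],p['cy']+f*q[1]/q[2]])
def save(p,n): cv2.imwrite('pics/'+n+'.png',p['frame'][:,:,::-1])
def st():
    s=get_state(); print({k:np.round(s[k],3).tolist() for k in s})
    return s
E
cat > a.py <<'E'
from h import *
st()
Z={'tin_a':3,'tin_a_pivot':44,'tin_a_knob':82,'tin_a_flap_edge':5.5,'mat':0,'tray':0,'cone':0,'oil_can':0,'rule':0}
fr=[]
for n in ['scene','side','wrist']:
    p=get_image(n); save(p,n+'0'); fr.append(p['frame'])
    print(n,np.round(ray(p,[p['cx'],p['cy']]),2).tolist(),round(p['fovy'],1))
    for k,z in Z.items():
        for d in pinpoint(p,k)[:3]:
            if d['conf']>.2: print(' ',k,np.round(d['centre']).tolist(),round(d['conf'],2),np.round(atz(p,d['centre'],z)).tolist())
E
python3 a.py
```

```text
pics
{'clock': 0.0, 'qpos': [-1.175, 0.418, -0.01, 1.614, 0.005, 1.111, -0.053], 'qvel': [-0.001, 0.001, 0.0, -0.001, 0.002, -0.0, 0.001], 'tau': [-0.0, -85.124, 0.639, -42.601, -0.049, 0.018, 0.0], 'position': [264.253, 565.976, 204.819], 'eef_rot': [-0.0, 0.217, 0.976, -0.001], 'wrist_force': [0.335, -0.091, 0.409], 'wrist_torque': [-0.029, -0.033, -0.006], 'finger_force': 0.0, 'gripper_width': 0.998}
scene [[1114.65, -347.02, 824.07], [-0.65, -0.04, -0.76]] 42.1
  tin_a [307.0, 213.0] 0.86 [458.0, -414.0, 3.0]
  tin_a [360.0, 208.0] 0.73 [441.0, -308.0, 3.0]
  tin_a [309.0, 184.0] 0.29 [378.0, -417.0, 3.0]
  tin_a_pivot [362.0, 181.0] 0.76 [402.0, -307.0, 44.0]
  tin_a_knob [357.0, 161.0] 0.47 [383.0, -318.0, 82.0]
  tin_a_flap_edge [354.0, 182.0] 0.69 [372.0, -321.0, 6.0]
  tin_a_flap_edge [361.0, 206.0] 0.58 [435.0, -306.0, 6.0]
  mat [333.0, 208.0] 0.61 [440.0, -364.0, 0.0]
  tray [317.0, 299.0] 0.8 [651.0, -383.0, 0.0]
  tray [330.0, 211.0] 0.37 [449.0, -368.0, 0.0]
  tray [358.0, 165.0] 0.31 [314.0, -312.0, 0.0]
  cone [244.0, 270.0] 0.76 [596.0, -524.0, 0.0]
  oil_can [260.0
[... 161 characters left out ...]
 [-0.33, -0.72, -0.61]] 52.6
  tin_a [355.0, 258.0] 0.92 [439.0, -315.0, 3.0]
  tin_a [327.0, 234.0] 0.88 [460.0, -405.0, 3.0]
  tin_a_pivot [374.0, 238.0] 0.68 [397.0, -315.0, 44.0]
  tin_a_knob [382.0, 220.0] 0.67 [379.0, -318.0, 82.0]
  tin_a_flap_edge [378.0, 247.0] 0.69 [382.0, -321.0, 6.0]
  mat [345.0, 248.0] 0.76 [444.0, -352.0, 0.0]
  tray [245.0, 269.0] 0.92 [651.0, -387.0, 0.0]
  cone [249.0, 222.0] 0.75 [602.0, -525.0, 0.0]
  oil_can [295.0, 212.0] 0.72 [492.0, -512.0, 0.0]
  oil_can [380.0, 249.0] 0.69 [377.0, -317.0, 0.0]
  oil_can [349.0, 193.0] 0.27 [342.0, -522.0, 0.0]
  rule [426.0, 235.0] 0.59 [262.0, -313.0, 0.0]
wrist [[191.35, 600.34, 385.08], [0.25, -0.12, -0.96]] 59.2
```

```bash
python3 - <<'E'
import cv2,numpy as np
a=cv2.imread('pics/scene0.png')[100:370,200:460]; b=cv2.imread('pics/side0.png')[140:340,190:470]
a=cv2.resize(a,(390,405));b=cv2.resize(b,(400,286))
o=np.zeros((410,800,3),np.uint8);o[:405,:390]=a;o[:286,395:795]=b;cv2.imwrite('pics/m0.png',cv2.resize(o,None,fx=1,fy=1))
E
```

```text
(no output)
```

View pics/m0.png

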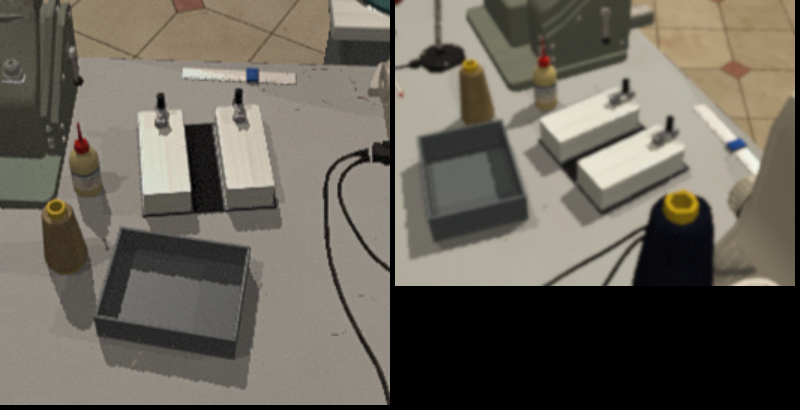

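The two tins have their hasps toward the robot (low x), with the tray beyond them. I'll check the full views for obstacles on the way.

```bash
python3 - <<'E'
import cv2,numpy as np
i=[cv2.resize(cv2.imread(f'pics/{n}0.png'),(400,250)) for n in('scene','side','wrist')]
cv2.imwrite('pics/m1.png',np.vstack([np.hstack(i[:2]),np.hstack([i[2],i[2]*0])]))
E
```

```text
(no output)
```

View pics/m1.png

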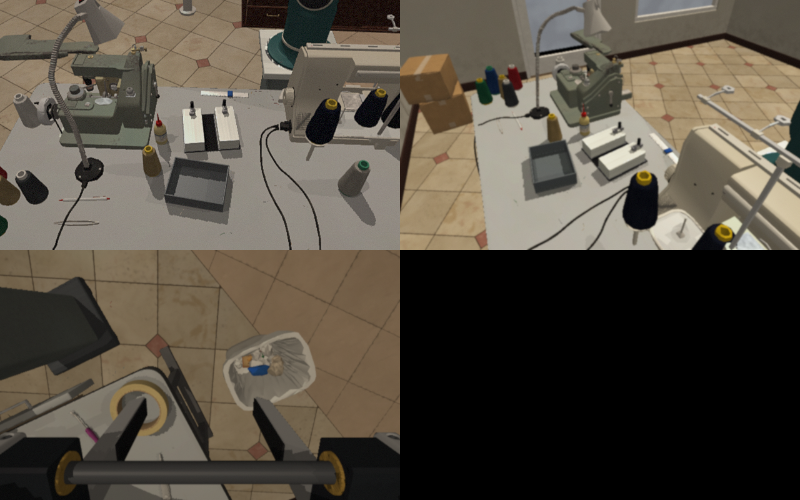

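The wrist view shows only the start area. A beige serger with tall spools stands between the start pose and the work (scene columns ~450-640). I'll triangulate its height.

```bash
python3 - <<'E'
from h import *
P=get_image('scene');Q=get_image('side')
a=P['frame'][40:260,420:640];b=Q['frame'][180:400,420:640]
a=Q['frame'][180:400,360:640]; 
i=np.hstack([cv2.resize(P['frame'][20:260,430:640],(420,480)),cv2.resize(Q['frame'][180:400,360:640],(380,299*1)) if 0 else np.vstack([cv2.resize(Q['frame'][180:400,360:640],(380,299)),np.zeros((181,380,3),np.uint8)])])
cv2.imwrite('pics/m2.png',i[:,:,::-1])
def tri(u,v):
    o,d=ray(P,u);p,e=ray(Q,v)
    A=np.stack([d,-e],1);t=np.linalg.lstsq(A,p-o,rcond=None)[0]
    x=o+d*t[0];y=p+e*t[1];print(u,v,np.round((x+y)/2),round(np.linalg.norm(x-y)))
tri((530,166),(389,285));tri((602,149),(515,371));tri((530,166),(515,371));tri((483,75),(472,205))
for X in [(0,0,0),(0,0,400),(264,566,205)]: print(X,proj(P,X),proj(Q,X))
E
```

```text
(530, 166) (389, 285) [546. -59. 246.] 4
(602, 149) (515, 371) [482.  75. 227.] 3
(530, 166) (515, 371) [374.  28.  71.] 5
(483, 75) (472, 205) [ 379. -113.  278.] 23
(0, 0, 0) [480.75252355  81.05421886] [643.83480321 296.27011267]
(0, 0, 400) [526.93933287 -84.43299443] [796.96480714  90.38475944]
(264, 566, 205) [828.77749221  86.08155744] [2116.26123912 1392.87782193]
```

View pics/m2.png

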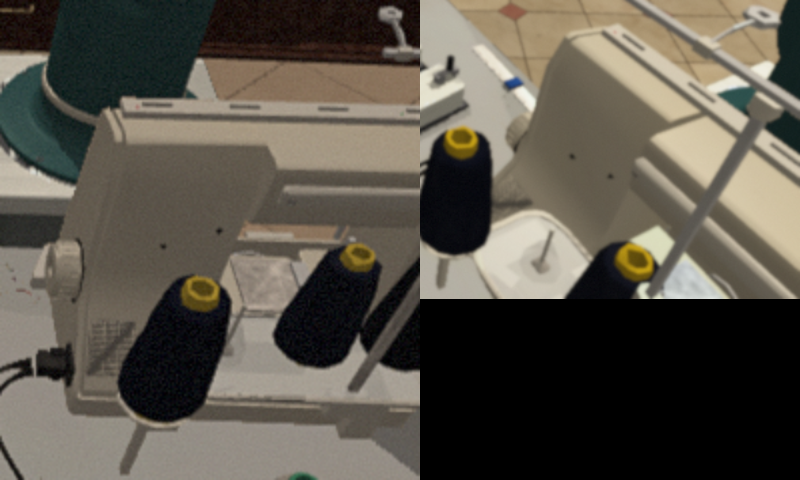

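```bash
python3 - <<'E'
from h import *
P=get_image('scene');Q=get_image('side')
def tri(u,v):
    o,d=ray(P,u);p,e=ray(Q,v)
    A=np.stack([d,-e],1);t=np.linalg.lstsq(A,p-o,rcond=None)[0]
    x=o+d*t[0];y=p+e*t[1];print(u,v,np.round((x+y)/2),round(np.linalg.norm(x-y)))
tri((630,32),(475,141));tri((622,24),(475,141));tri((630,32),(614,192));tri((607,215),(533,394));tri((630,180),(570,330))
tri((488,72),(472,205))
# robot-side: scene crop corner top-left of body
i=np.zeros((560,800,3),np.uint8); i[:260,:400]=cv2.resize(P['frame'][0:130,440:640],(400,260)); i[:560,400:]=cv2.resize(Q['frame'][120:400,440:640],(400,560))
cv2.imwrite('pics/m3.png',i[:,:,::-1])
E
```

```text
(630, 32) (475, 141) [530.  -1. 464.] 11
(622, 24) (475, 141) [521.  -8. 463.] 21
(630, 32) (614, 192) [432.  54. 414.] 5
(607, 215) (533, 394) [500.  97. 160.] 99
(630, 180) (570, 330) [511.  93. 270.] 112
(488, 72) (472, 205) [ 385. -107.  287.] 27
```

View pics/m3.png

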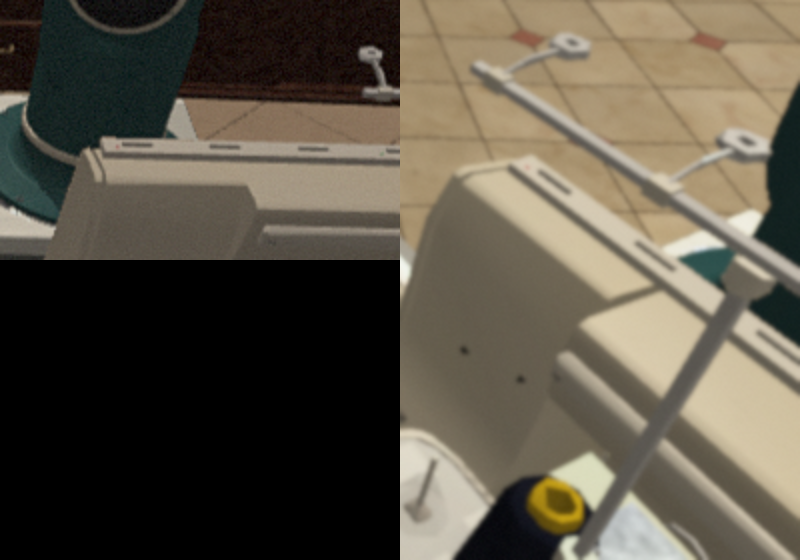

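The mast bar runs at about x 480-530, z ~460, y > -5. The serger body is about 290 high with its left end at y≈-107. I'll go up first and then cross above everything.

```bash
python3 -m jog '[{"tz":-60},{"tz":-120},{"tz":-180},{"tz":-240},{"tz":-300},{"tz":-340},{"tz":-340}]' 50; python3 -c "
from h import *
st()"
```

```text
{'clock': 1.7, 'qpos': [-1.176, 0.417, -0.01, 1.614, 0.005, 1.111, -0.053], 'qvel': [0.0, -0.001, 0.001, -0.001, 0.002, -0.001, 0.001], 'tau': [-0.0, -85.1, 0.638, -42.629, -0.049, 0.013, 0.0], 'position': [264.398, 566.317, 205.422], 'eef_rot': [0.0, 0.217, 0.976, -0.0], 'wrist_force': [0.458, -0.638, -0.312], 'wrist_torque': [-0.02, 0.05, 0.019], 'finger_force': 0.0, 'gripper_width': 0.996}invalid input
```

```bash
python3 -m jog '[{"tx":0,"ty":0,"tz":-60,"wx":0,"wy":0,"wz":0,"fingers":100},{"tx":0,"ty":0,"tz":-120,"wx":0,"wy":0,"wz":0,"fingers":100},{"tx":0,"ty":0,"tz":-180,"wx":0,"wy":0,"wz":0,"fingers":100},{"tx":0,"ty":0,"tz":-240,"wx":0,"wy":0,"wz":0,"fingers":100},{"tx":0,"ty":0,"tz":-300,"wx":0,"wy":0,"wz":0,"fingers":100},{"tx":0,"ty":0,"tz":-340,"wx":0,"wy":0,"wz":0,"fingers":100}]' 50; python3 -c "
from h import *
st()"
```

```text
clock: 2.45
position: [264.3, 566.1, 548.5]
eef_rot: [0.0, 0.217, 0.976, 0.001]
wrist_force: [0.1, -0.2, 0.5]
gripper_width: 0.997
finger_force: 0.0
{'clock': 2.45, 'qpos': [-1.187, 0.344, 0.007, 0.968, -0.002, 1.828, -0.048], 'qvel': [-0.016, 0.17, 0.025, -0.873, -0.009, 0.727, 0.007], 'tau': [0.158, -86.556, 0.617, -41.663, -0.033, -1.753, -0.014], 'position': [264.307, 566.084, 548.473], 'eef_rot': [0.0, 0.217, 0.976, 0.001], 'wrist_force': [0.144, -0.228, 0.514], 'wrist_torque': [-0.005, 0.03, 0.064], 'finger_force': 0.0, 'gripper_width': 0.997}
```

```bash
python3 -m jog '[{"tx":-44,"ty":-37,"tz":0,"wx":0,"wy":0,"wz":0.14,"fingers":100},{"tx":-88,"ty":-74,"tz":0,"wx":0,"wy":0,"wz":0.28,"fingers":100},{"tx":-131,"ty":-110,"tz":0,"wx":0,"wy":0,"wz":0.42,"fingers":100},{"tx":-175,"ty":-147,"tz":0,"wx":0,"wy":0,"wz":0.56,"fingers":100},{"tx":-218,"ty":-184,"tz":0,"wx":0,"wy":0,"wz":0.7,"fingers":100},{"tx":-262,"ty":-221,"tz":0,"wx":0,"wy":0,"wz":0.84,"fingers":100},{"tx":-306,"ty":-258,"tz":0,"wx":0,"wy":0,"wz":0.98,"fingers":100},{"tx":-350,"ty":-294,"tz":0,"wx":0,"wy":0,"wz":1.12,"fingers":100},{"tx":-393,"ty":-331,"tz":0,"wx":0,"wy":0,"wz":1.26,"fingers":100}]'; python3 -c "
from h import *
s=st();print(R.from_quat(s['eef_rot'],scalar_first=True).as_matrix().round(3))"
```

```text
clock: 3.58
position: [480.8, 98.3, 545.7]
eef_rot: [0.0, 0.752, 0.66, 0.0]
wrist_force: [1.2, 0.3, -0.8]
gripper_width: 1.004
finger_force: 0.0
{'clock': 3.575, 'qpos': [-0.694, 0.05, 0.46, 1.336, -0.023, 1.76, -0.369], 'qvel': [0.527, 0.174, 0.513, -0.146, -0.089, 0.003, -0.098], 'tau': [-6.492, -52.414, -1.814, -45.918, 0.373, 0.225, 0.272], 'position': [480.828, 98.291, 545.682], 'eef_rot': [0.0, 0.752, 0.66, 0.0], 'wrist_force': [1.153, 0.326, -0.801], 'wrist_torque': [-0.01, 0.093, -0.036], 'finger_force': 0.0, 'gripper_width': 1.004}
[[ 0.13   0.992  0.   ]
 [ 0.992 -0.13   0.   ]
 [ 0.     0.    -1.   ]]
```

```bash
python3 -m jog '[{"tx":-41,"ty":1,"tz":0,"wx":0,"wy":0,"wz":0.144,"fingers":100},{"tx":-83,"ty":3,"tz":0,"wx":0,"wy":0,"wz":0.288,"fingers":100},{"tx":-124,"ty":4,"tz":0,"wx":0,"wy":0,"wz":0.432,"fingers":100},{"tx":-166,"ty":5,"tz":0,"wx":0,"wy":0,"wz":0.576,"fingers":100},{"tx":-207,"ty":6,"tz":0,"wx":0,"wy":0,"wz":0.72,"fingers":100},{"tx":-248,"ty":8,"tz":20,"wx":0,"wy":0,"wz":0.864,"fingers":100},{"tx":-290,"ty":9,"tz":50,"wx":0,"wy":0,"wz":1.008,"fingers":100},{"tx":-331,"ty":10,"tz":90,"wx":0,"wy":0,"wz":1.152,"fingers":100},{"tx":-373,"ty":12,"tz":130,"wx":0,"wy":0,"wz":1.296,"fingers":100},{"tx":-414,"ty":13,"tz":170,"wx":0,"wy":0,"wz":1.44,"fingers":100},{"tx":-414,"ty":13,"tz":200,"wx":0,"wy":0,"wz":1.44,"fingers":100},{"tx":-414,"ty":13,"tz":200,"wx":0,"wy":0,"wz":1.44,"fingers":100}]'; cat > b.py <<'E'
from h import *
import sys
s=st();print(R.from_quat(s['eef_rot'],scalar_first=True).as_matrix().round(3).tolist())
z=int(sys.argv[2]) if len(sys.argv)>2 else 0
for n in ['wrist','scene','side']:
    p=get_image(n); save(p,n+sys.argv[1])
    for k,h in [('tin_a',3),('tin_a_pivot',44),('tin_a_knob',82),('tin_a_flap_edge',5.5),('tray',0),('mat',0)]:
        for d in pinpoint(p,k)[:3]:
            if d['conf']>.35: print(n,k,np.round(d['centre']).tolist(),round(d['conf'],2),np.round(atz(p,d['centre'],h)).tolist())
E
python3 b.py 1
```

```text
clock: 5.08
position: [440.7, -311.8, 344.3]
eef_rot: [-0.0, 1.0, 0.002, -0.001]
wrist_force: [-0.3, 0.6, 1.3]
gripper_width: 1.001
finger_force: 0.0
{'clock': 5.075, 'qpos': [-0.194, 0.223, 0.901, 1.656, -0.177, 1.352, -0.833], 'qvel': [-0.017, -0.033, 0.001, -0.064, 0.008, 0.037, -0.008], 'tau': [1.864, -46.62, 9.104, -42.173, -0.256, -1.193, 0.219], 'position': [440.696, -311.806, 344.267], 'eef_rot': [-0.0, 1.0, 0.002, -0.001], 'wrist_force': [-0.288, 0.606, 1.328], 'wrist_torque': [-0.041, 0.134, -0.027], 'finger_force': 0.0, 'gripper_width': 1.001}
[[1.0, 0.004, -0.003], [0.004, -1.0, 0.001], [-0.003, -0.001, -1.0]]
wrist tin_a [386.0, 144.0] 0.58 [457.0, -409.0, 3.0]
wrist tin_a [316.0, 153.0] 0.56 [443.0, -307.0, 3.0]
wrist tin_a_pivot [318.0, 185.0] 0.72 [404.0, -311.0, 44.0]
wrist tin_a_knob [323.0, 205.0] 0.61 [386.0, -317.0, 82.0]
wrist mat [350.0, 146.0] 0.69 [453.0, -356.0, 0.0]
scene tin_a [306.0, 213.0] 0.94 [459.0, -416.0, 3.0]
scene tin_a [361.0, 208.0] 0.64 [439.0, -305.0, 3.0]
scene tin_a_pivot [361.0, 179.0] 0.55 [396.0, -308.0, 44.0]
scene tin_a_knob [360.0, 160.0] 0.63 [382.0, -311.0, 82.0]
scene tin_a_flap_edge [357.0, 182.0] 0.6 [369.0, -314.0, 6.0]
scene tray [318.0, 298.0] 0.95 [650.0, -381.0, 0.0]
side tin_a_pivot [375.0, 238.0] 0.82 [396.0, -312.0, 44.0]
side tin_a_knob [382.0, 222.0] 0.54 [383.0, -313.0, 82.0]
side tin_a_flap_edge [381.0, 249.0] 0.76 [379.0, -313.0, 6.0]
side tray [242.0, 272.0] 0.71 [660.0, -383.0, 0.0]
side mat [344.0, 248.0] 0.97 [444.0, -354.0, 0.0]
side mat [349.0, 196.0] 0.52 [348.0, -509.0, 0.0]
```

View pics/wrist1.png

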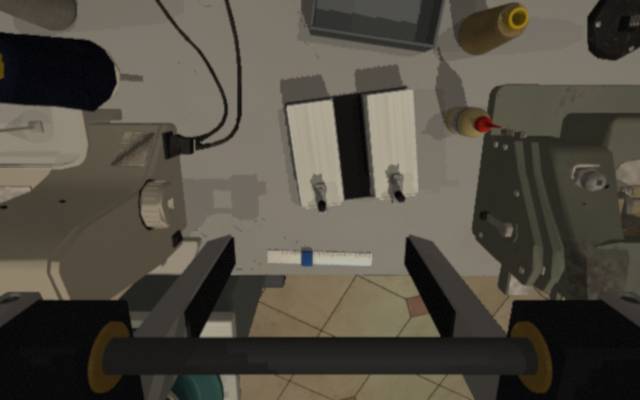

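```bash
python3 - <<'E'
from h import *
p=get_image('wrist'); g=cv2.cvtColor(p['frame'],cv2.COLOR_RGB2GRAY)
# roof = bright; row-wise borders of the two roofs
for r in range(112,190,11):
    m=(g[r,270:430]>150).astype(int); e=np.flatnonzero(np.diff(m))+270
    print(r,[(int(c),atz(p,(c+.5,r),44)[:2].round(1).tolist()) for c in e])
print(g[150,275:425:5], ray(p,(320,200)))
i=cv2.resize(p['frame'][70:220,260:440],(720,600),interpolation=cv2.INTER_CUBIC);cv2.imwrite('pics/m4.png',i[:,:,::-1])
E
```

```text
112 [(286, [504.5, -268.5]), (331, [504.8, -328.3]), (367, [505.0, -376.0]), (412, [505.2, -435.8])]
123 [(288, [490.2, -270.9]), (332, [490.5, -329.8]), (368, [490.7, -378.0]), (412, [490.9, -436.9])]
134 [(290, [475.7, -273.3]), (334, [475.9, -332.7]), (369, [476.1, -380.0]), (413, [476.4, -439.4])]
145 [(291, [460.9, -274.4]), (335, [461.1, -334.3]), (370, [461.3, -382.0]), (414, [461.6, -441.9])]
156 [(293, [445.8, -276.9]), (336, [446.1, -335.9]), (371, [446.3, -384.0]), (414, [446.5, -443.1])]
167 [(295, [430.5, -279.4]), (338, [430.7, -339.0]), (372, [431.0, -386.1]), (387, [431.0, -406.9]), (397, [431.1, -420.8]), (415, [431.2, -445.7])]
178 [(297, [414.9, -282.0]), (309, [415.0, -298.7]), (321, [415.0, -315.5]), (339, [415.2, -340.7]), (373, [415.4, -388.2]), (385, [415.4, -405.0]), (402, [415.5, -428.8]), (416, [415.6, -448.4])]
189 [(298, [399.0, -283.2]), (310, [399.1, -300.1]), (326, [399.2, -322.7]), (340, [399.3, -342.4]), (374, [399.5, -390.4]), (386, [399.6, -407.3]), (402, [399.7, -429.9]), (416, [399.7, -449.6])]
[122 121 105  60 158 157 160 153 163 162 160 161 166  19  18  18  17  17
  24 124 163 163 161 161 162 165 160 162 138 115] (array([ 523.65765319, -312.27586306,  525.14818486]), array([-0.28062415, -0.00257003, -0.95981762]))
```

View pics/m4.png

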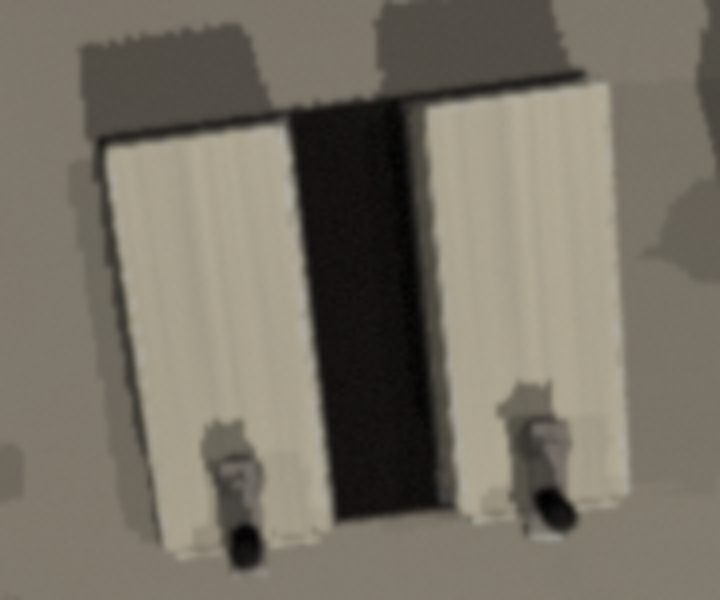

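Tin 1 has its centre at ≈(444,-306.5) with yaw ≈+0.137. Tin 2's centre is at ≈(458,-412) with the same yaw. Both hasps point toward the robot, at crop (245,548) and (555,510). I'll grasp tin 1.

```bash
python3 -c "
import workcell;print([ (k,v) for k,v in vars(workcell).items() if 'hold' in k.lower() or isinstance(v,(int,float))])"; python3 -m jog '[{"tx":2,"ty":-3,"tz":60,"wx":0,"wy":0,"wz":-0.08,"fingers":100},{"tx":4,"ty":-5,"tz":120,"wx":0,"wy":0,"wz":-0.137,"fingers":100},{"tx":4,"ty":-5,"tz":180,"wx":0,"wy":0,"wz":-0.137,"fingers":100},{"tx":4,"ty":-5,"tz":230,"wx":0,"wy":0,"wz":-0.137,"fingers":100},{"tx":4,"ty":-5,"tz":260,"wx":0,"wy":0,"wz":-0.137,"fingers":100},{"tx":4,"ty":-5,"tz":285,"wx":0,"wy":0,"wz":-0.137,"fingers":100},{"tx":4,"ty":-5,"tz":310,"wx":0,"wy":0,"wz":-0.137,"fingers":100},{"tx":4,"ty":-5,"tz":325,"wx":0,"wy":0,"wz":-0.137,"fingers":100},{"tx":4,"ty":-5,"tz":335,"wx":0,"wy":0,"wz":-0.137,"fingers":100},{"tx":4,"ty":-5,"tz":335,"wx":0,"wy":0,"wz":-0.137,"fingers":100}]' 50; python3 - <<'E'
from h import *
s=st();print(R.from_quat(s['eef_rot'],scalar_first=True).as_matrix().round(3).tolist())
p=get_image('wrist');save(p,'wrist2');g=cv2.cvtColor(p['frame'],cv2.COLOR_RGB2GRAY)
E
```

```text
[('hold_point_z', 18.8)]
clock: 7.42
position: [445.2, -307.3, 10.4]
eef_rot: [-0.0, 0.997, 0.071, -0.0]
wrist_force: [-0.4, -0.6, -0.2]
gripper_width: 1.0
finger_force: 0.0
{'clock': 7.425, 'qpos': [0.06, 0.631, 0.624, 1.973, -0.556, 0.712, -0.403], 'qvel': [-0.005, -0.019, 0.012, -0.006, 0.007, 0.012, -0.008], 'tau': [0.36, -76.693, 15.387, -25.949, -0.301, -0.336, 0.21], 'position': [445.248, -307.283, 10.395], 'eef_rot': [-0.0, 0.997, 0.071, -0.0], 'wrist_force': [-0.374, -0.554, -0.154], 'wrist_torque': [0.034, 0.143, 0.012], 'finger_force': 0.0, 'gripper_width': 1.0}
[[0.99, 0.141, -0.0], [0.141, -0.99, 0.0], [-0.0, -0.0, -1.0]]
```

View pics/wrist2.png

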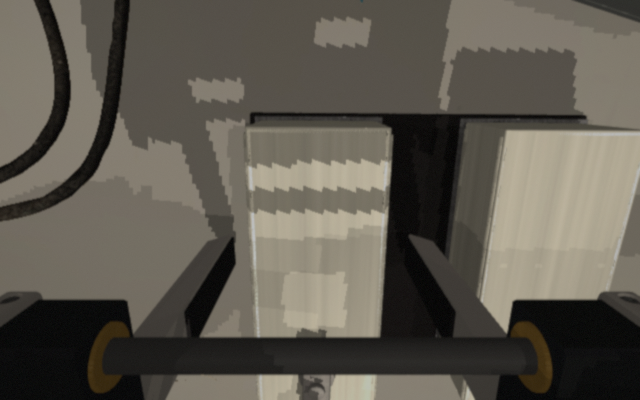

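```bash
python3 -m jog '[{"tx":0,"ty":0,"tz":3,"wx":0,"wy":0,"wz":0,"fingers":60},{"tx":0,"ty":0,"tz":3,"wx":0,"wy":0,"wz":0,"fingers":55},{"tx":0,"ty":0,"tz":3,"wx":0,"wy":0,"wz":0,"fingers":55},{"tx":0,"ty":0,"tz":3,"wx":0,"wy":0,"wz":0,"fingers":55},{"tx":0,"ty":0,"tz":3,"wx":0,"wy":0,"wz":0,"fingers":55}]' 50; python3 -m jog '[{"tx":0,"ty":0,"tz":0,"wx":0,"wy":0,"wz":0,"fingers":55},{"tx":0,"ty":0,"tz":-10,"wx":0,"wy":0,"wz":0,"fingers":55},{"tx":0,"ty":0,"tz":-25,"wx":0,"wy":0,"wz":0,"fingers":55},{"tx":0,"ty":0,"tz":-40,"wx":0,"wy":0,"wz":0,"fingers":55},{"tx":0,"ty":0,"tz":-60,"wx":0,"wy":0,"wz":0,"fingers":55},{"tx":0,"ty":0,"tz":-80,"wx":0,"wy":0,"wz":0,"fingers":55},{"tx":0,"ty":0,"tz":-90,"wx":0,"wy":0,"wz":0,"fingers":55},{"tx":0,"ty":0,"tz":-90,"wx":0,"wy":0,"wz":0,"fingers":55}]' 50; python3 -c "
from h import *
st()"
```

```text
clock: 8.1
position: [445.3, -307.0, 7.6]
eef_rot: [-0.0, 0.997, 0.071, 0.0]
wrist_force: [-1.1, 3.2, 5.3]
gripper_width: 0.635
finger_force: 50.0
clock: 9.1
position: [445.7, -307.2, 98.2]
eef_rot: [0.0, 0.997, 0.071, 0.001]
wrist_force: [-0.6, 0.2, -6.4]
gripper_width: 0.639
finger_force: 50.0
{'clock': 9.1, 'qpos': [-0.031, 0.498, 0.736, 1.937, -0.434, 0.869, -0.498], 'qvel': [0.009, 0.024, -0.015, 0.014, -0.012, -0.013, 0.007], 'tau': [-0.318, -74.69, 16.852, -36.099, 0.283, 0.363, -0.233], 'position': [445.668, -307.195, 98.162], 'eef_rot': [0.0, 0.997, 0.071, 0.001], 'wrist_force': [-0.606, 0.204, -6.38], 'wrist_torque': [0.029, 0.144, -0.021], 'finger_force': 49.981, 'gripper_width': 0.639}
```

```bash
cat > t.py <<'E'
from h import *
T=[];F=[]
for _ in range(8):
    get_image('side'); s=get_state(); T.append(s['wrist_torque']);F.append(s['wrist_force'])
M=R.from_quat(s['eef_rot'],scalar_first=True).as_matrix()
print('F',np.mean(F,0).round(2),'T',np.mean(T,0).round(3),'sd',np.std(T,0).round(3),'toolT',(M.T@np.mean(T,0)).round(3),'pos',np.round(s['position'],1),s['clock'])
E
python3 t.py
python3 -m jog '[{"tx":0,"ty":0,"tz":0,"wx":0,"wy":0.06,"wz":0,"fingers":55},{"tx":0,"ty":0,"tz":0,"wx":0,"wy":0.12,"wz":0,"fingers":55},{"tx":0,"ty":0,"tz":0,"wx":0,"wy":0.18,"wz":0,"fingers":55},{"tx":0,"ty":0,"tz":0,"wx":0,"wy":0.24,"wz":0,"fingers":55},{"tx":0,"ty":0,"tz":0,"wx":0,"wy":0.29,"wz":0,"fingers":55},{"tx":0,"ty":0,"tz":0,"wx":0,"wy":0.33,"wz":0,"fingers":55},{"tx":0,"ty":0,"tz":0,"wx":0,"wy":0.33,"wz":0,"fingers":55},{"tx":0,"ty":0,"tz":0,"wx":0,"wy":0.33,"wz":0,"fingers":55},{"tx":0,"ty":0,"tz":0,"wx":0,"wy":0.33,"wz":0,"fingers":55},{"tx":0,"ty":0,"tz":0,"wx":0,"wy":0.33,"wz":0,"fingers":55}]'; python3 t.py
python3 -m jog '[{"tx":0,"ty":0,"tz":0,"wx":0,"wy":-0.08,"wz":0,"fingers":55},{"tx":0,"ty":0,"tz":0,"wx":0,"wy":-0.16,"wz":0,"fingers":55},{"tx":0,"ty":0,"tz":0,"wx":0,"wy":-0.24,"wz":0,"fingers":55},{"tx":0,"ty":0,"tz":0,"wx":0,"wy":-0.33,"wz":0,"fingers":55},{"tx":0,"ty":0,"tz":0,"wx":0,"wy":-0.33,"wz":0,"fingers":55},{"tx":0,"ty":0,"tz":0,"wx":0,"wy":-0.33,"wz":0,"fingers":55},{"tx":0,"ty":0,"tz":0,"wx":0,"wy":-0.33,"wz":0,"fingers":55}]'; python3 t.py
```

```text
F [ 0.01 -0.19 -7.19] T [-0.007  0.136  0.002] sd [0.032 0.03  0.024] toolT [ 0.013 -0.136 -0.002] pos [ 445.1 -307.2   97.2] 9.5
clock: 10.75
position: [445.5, -307.0, 97.5]
eef_rot: [-0.012, 0.984, 0.07, 0.164]
wrist_force: [1.0, -0.1, -6.6]
gripper_width: 0.636
finger_force: 50.0
F [-0.07  0.06 -6.38] T [-0.114  0.912 -0.015] sd [0.014 0.035 0.022] toolT [ 0.011 -0.919  0.019] pos [ 445.3 -307.2   97.5] 11.15
clock: 12.02
position: [444.6, -307.5, 97.6]
eef_rot: [-0.0, 0.998, 0.07, 0.001]
wrist_force: [0.6, -0.7, -7.6]
gripper_width: 0.634
finger_force: 50.0
F [ 0.16  0.09 -6.91] T [-0.005  0.139 -0.008] sd [0.028 0.026 0.043] toolT [ 0.015 -0.138  0.008] pos [ 445.3 -307.2   97.5] 12.425
```

```bash
python3 -m jog '[{"tx":0,"ty":0,"tz":0,"wx":0,"wy":-0.06,"wz":0,"fingers":55},{"tx":0,"ty":0,"tz":0,"wx":0,"wy":-0.12,"wz":0,"fingers":55},{"tx":0,"ty":0,"tz":0,"wx":0,"wy":-0.18,"wz":0,"fingers":55},{"tx":0,"ty":0,"tz":0,"wx":0,"wy":-0.24,"wz":0,"fingers":55},{"tx":0,"ty":0,"tz":0,"wx":0,"wy":-0.29,"wz":0,"fingers":55},{"tx":0,"ty":0,"tz":0,"wx":0,"wy":-0.33,"wz":0,"fingers":55},{"tx":0,"ty":0,"tz":0,"wx":0,"wy":-0.33,"wz":0,"fingers":55},{"tx":0,"ty":0,"tz":0,"wx":0,"wy":-0.33,"wz":0,"fingers":55},{"tx":0,"ty":0,"tz":0,"wx":0,"wy":-0.33,"wz":0,"fingers":55},{"tx":0,"ty":0,"tz":0,"wx":0,"wy":-0.33,"wz":0,"fingers":55}]'; python3 t.py
python3 -m jog '[{"tx":0,"ty":0,"tz":0,"wx":0,"wy":0.08,"wz":0,"fingers":55},{"tx":0,"ty":0,"tz":0,"wx":0,"wy":0.16,"wz":0,"fingers":55},{"tx":0,"ty":0,"tz":0,"wx":0,"wy":0.24,"wz":0,"fingers":55},{"tx":0,"ty":0,"tz":0,"wx":0,"wy":0.33,"wz":0,"fingers":55},{"tx":0,"ty":0,"tz":0,"wx":0,"wy":0.33,"wz":0,"fingers":55},{"tx":0,"ty":0,"tz":0,"wx":0,"wy":0.33,"wz":0,"fingers":55},{"tx":0,"ty":0,"tz":0,"wx":0,"wy":0.33,"wz":0,"fingers":55}]'; python3 t.py
```

```text
clock: 13.68
position: [445.2, -307.3, 97.7]
eef_rot: [0.012, 0.984, 0.07, -0.164]
wrist_force: [0.3, 0.3, -6.9]
gripper_width: 0.633
finger_force: 50.0
F [-0.23  0.32 -6.43] T [ 0.098 -0.656  0.001] sd [0.021 0.03  0.033] toolT [ 0.004  0.663 -0.002] pos [ 445.3 -307.2   97.5] 14.075
clock: 14.95
position: [445.9, -306.9, 97.3]
eef_rot: [0.0, 0.997, 0.071, -0.001]
wrist_force: [-0.5, -0.1, -6.9]
gripper_width: 0.634
finger_force: 50.0
F [ 0.02 -0.   -6.68] T [0.005 0.121 0.018] sd [0.04  0.041 0.04 ] toolT [ 0.022 -0.119 -0.018] pos [ 445.3 -307.2   97.5] 15.35
```

Tin 1's level moment barely changed between front-down and back-down (0.138 → 0.119 N m), so it looks full. I'll confirm on tin 2, but its neighbours are close, so I'll check the green machine and bottle clearances first while setting tin 1 back.

```bash
python3 -m jog '[{"tx":0,"ty":0,"tz":25,"wx":0,"wy":0,"wz":0,"fingers":55},{"tx":0,"ty":0,"tz":50,"wx":0,"wy":0,"wz":0,"fingers":55},{"tx":0,"ty":0,"tz":75,"wx":0,"wy":0,"wz":0,"fingers":55},{"tx":0,"ty":0,"tz":85,"wx":0,"wy":0,"wz":0,"fingers":55},{"tx":0,"ty":0,"tz":89,"wx":0,"wy":0,"wz":0,"fingers":55},{"tx":0,"ty":0,"tz":90,"wx":0,"wy":0,"wz":0,"fingers":55},{"tx":0,"ty":0,"tz":90,"wx":0,"wy":0,"wz":0,"fingers":90},{"tx":0,"ty":0,"tz":90,"wx":0,"wy":0,"wz":0,"fingers":100},{"tx":0,"ty":0,"tz":60,"wx":0,"wy":0,"wz":0,"fingers":100},{"tx":0,"ty":0,"tz":0,"wx":0,"wy":0,"wz":0,"fingers":100},{"tx":0,"ty":0,"tz":-60,"wx":0,"wy":0,"wz":0,"fingers":100},{"tx":0,"ty":0,"tz":-60,"wx":0,"wy":0,"wz":0,"fingers":100}]'; python3 - <<'E'
from h import *
A=get_image('scene');B=get_image('side');C=get_image('wrist')
i=np.zeros((600,800,3),np.uint8)
i[:300,:400]=cv2.resize(A['frame'][90:240,90:290],(400,300));i[:300,400:]=cv2.resize(B['frame'][80:230,240:440],(400,300))
i[300:,:480]=cv2.resize(C['frame'],(480,300)); cv2.imwrite('pics/m5.png',i[:,:,::-1])
np.savez('m5.npz',**{n+k:np.array(p[k]) for n,p in zip('ABC',(A,B,C)) for k in('fovy','cx','cy','extrinsics','frame')})
for n,p in zip('ABC',(A,B,C)):
    for d in pinpoint(p,'oil_can')[:2]: print(n,np.round(d['centre']),round(d['conf'],2),atz(p,d['centre'],0).round())
    for d in look_for(p,'oil_can')[:2]: print(n,np.round(d['centre']),round(d['conf'],2),atz(p,d['centre'],60).round())
print(get_state()['position'])
E
```

```text
clock: 16.85
position: [447.2, -308.5, 161.8]
eef_rot: [0.001, 0.997, 0.071, 0.003]
wrist_force: [-0.1, -0.2, -0.3]
gripper_width: 1.0
finger_force: 0.0
A [258. 222.] 0.59 [ 484. -511.   -0.]
A [257. 212.] 0.74 [ 505. -505.   60.]
B [295. 211.] 0.76 [ 492. -514.    0.]
B [381. 221.] 0.34 [ 326. -395.    0.]
B [295. 198.] 0.74 [ 499. -487.   60.]
C [536. 166.] 0.82 [ 494. -513.    0.]
C [571. 181.] 0.75 [ 492. -506.   60.]
[ 444.97154143 -307.23333875  156.92802068]
```

View pics/m5.png

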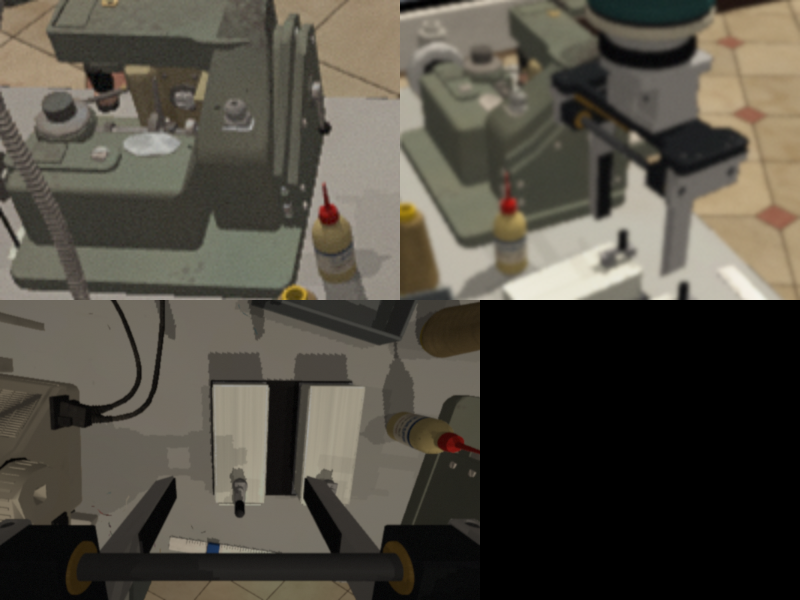

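```bash
python3 - <<'E'
from h import *
z=np.load('m5.npz');P={n:{k:z[n+k] for k in('fovy','cx','cy','extrinsics')} for n in 'ABC'}
def tri(a,u,b,v):
    o,d=ray(P[a],u);p,e=ray(P[b],v)
    t=np.linalg.lstsq(np.stack([d,-e],1),p-o,rcond=None)[0]
    x=o+d*t[0];y=p+e*t[1];print(u,v,np.round((x+y)/2),round(np.linalg.norm(x-y)))
tri('A',(236,192),'C',(604,220));tri('A',(236,185),'C',(604,220))
tri('A',(253,110),'B',(340,143))
for y in(-480,-500,-520,-540):
  for h in (0,100,200,250): print(y,h,'A',proj(P['A'],(450,y,h)).round(),'B',proj(P['B'],(450,y,h)).round())
print('base corner A',atz(P['A'],(90+150,90+143),5),'base corner C',atz(P['C'],(593,130),5))
tri('A',(252,178),'B',(240+54,180))
print('spout tip',atz(P['A'],(90+161,90+91),128),atz(P['B'],(240+53,80+86),128))
E
```

```text
(236, 192) (604, 220) [ 460. -551.   59.] 7
(236, 185) (604, 220) [ 459. -546.   71.] 19
(253, 110) (340, 143) [ 364. -518.  168.] 34
-480 0 A [276. 210.] B [317. 215.]
-480 100 A [272. 177.] B [316. 180.]
-480 200 A [267. 138.] B [315. 139.]
-480 250 A [265. 116.] B [315. 117.]
-500 0 A [266. 209.] B [313. 210.]
-500 100 A [261. 176.] B [312. 175.]
-500 200 A [256. 137.] B [311. 135.]
-500 250 A [253. 116.] B [311. 113.]
-520 0 A [256. 209.] B [310. 205.]
-520 100 A [251. 176.] B [309. 171.]
-520 200 A [245. 137.] B [307. 131.]
-520 250 A [241. 115.] B [307. 109.]
-540 0 A [247. 209.] B [307. 201.]
-540 100 A [241. 175.] B [305. 166.]
-540 200 A [234. 137.] B [304. 127.]
-540 250 A [230. 115.] B [303. 105.]
base corner A [ 516.09873826 -542.72564968    5.        ] base corner C [ 534.34762844 -552.18773683    5.        ]
(252, 178) (294, 180) [ 482. -509.  106.] 31
spout tip [ 488.48414161 -511.46485934  128.        ] [ 490.11816891 -512.1389725   128.        ]
```

The machine face is at y≈-545 and the thin spout at (489,-512). The gripper body end at y≈-500 clears both. I'll grasp tin 2 at its centre and test it.

```bash
python3 -m jog '[{"tx":-1,"ty":55,"tz":0,"wx":0,"wy":0,"wz":0,"fingers":100},{"tx":-2,"ty":106,"tz":0,"wx":0,"wy":0,"wz":0,"fingers":100},{"tx":-2,"ty":106,"tz":30,"wx":0,"wy":0,"wz":0,"fingers":100},{"tx":-2,"ty":106,"tz":70,"wx":0,"wy":0,"wz":0,"fingers":100},{"tx":-2,"ty":106,"tz":105,"wx":0,"wy":0,"wz":0,"fingers":100},{"tx":-2,"ty":106,"tz":130,"wx":0,"wy":0,"wz":0,"fingers":100},{"tx":-2,"ty":106,"tz":143,"wx":0,"wy":0,"wz":0,"fingers":100},{"tx":-2,"ty":106,"tz":147,"wx":0,"wy":0,"wz":0,"fingers":60},{"tx":-2,"ty":106,"tz":147,"wx":0,"wy":0,"wz":0,"fingers":55},{"tx":-2,"ty":106,"tz":147,"wx":0,"wy":0,"wz":0,"fingers":55},{"tx":-2,"ty":106,"tz":147,"wx":0,"wy":0,"wz":0,"fingers":55}]' 50; python3 -m jog '[{"tx":0,"ty":0,"tz":0,"wx":0,"wy":0,"wz":0,"fingers":55},{"tx":0,"ty":0,"tz":-10,"wx":0,"wy":0,"wz":0,"fingers":55},{"tx":0,"ty":0,"tz":-30,"wx":0,"wy":0,"wz":0,"fingers":55},{"tx":0,"ty":0,"tz":-60,"wx":0,"wy":0,"wz":0,"fingers":55},{"tx":0,"ty":0,"tz":-90,"wx":0,"wy":0,"wz":0,"fingers":55},{"tx":0,"ty":0,"tz":-100,"wx":0,"wy":0,"wz":0,"fingers":55},{"tx":0,"ty":0,"tz":-100,"wx":0,"wy":0,"wz":0,"fingers":55}]'; python3 t.py
```

```text
clock: 18.68
position: [458.7, -412.5, 11.2]
eef_rot: [0.0, 0.997, 0.071, 0.0]
wrist_force: [-0.7, 2.8, 5.1]
gripper_width: 0.636
finger_force: 50.0
clock: 19.55
position: [458.5, -412.4, 111.0]
eef_rot: [0.0, 0.997, 0.071, 0.0]
wrist_force: [0.7, -0.6, -4.5]
gripper_width: 0.637
finger_force: 50.0
F [-0.1  -0.11 -4.38] T [-0.006  0.115 -0.003] sd [0.028 0.019 0.014] toolT [ 0.011 -0.115  0.003] pos [ 458.1 -412.4  110. ] 19.95
```

```bash

python3 -m jog '[{"tx":0,"ty":0,"tz":0,"wx":0,"wy":-0.06,"wz":0,"fingers":55},{"tx":0,"ty":0,"tz":0,"wx":0,"wy":-0.12,"wz":0,"fingers":55},{"tx":0,"ty":0,"tz":0,"wx":0,"wy":-0.18,"wz":0,"fingers":55},{"tx":0,"ty":0,"tz":0,"wx":0,"wy":-0.24,"wz":0,"fingers":55},{"tx":0,"ty":0,"tz":0,"wx":0,"wy":-0.29,"wz":0,"fingers":55},{"tx":0,"ty":0,"tz":0,"wx":0,"wy":-0.33,"wz":0,"fingers":55},{"tx":0,"ty":0,"tz":0,"wx":0,"wy":-0.33,"wz":0,"fingers":55},{"tx":0,"ty":0,"tz":0,"wx":0,"wy":-0.33,"wz":0,"fingers":55},{"tx":0,"ty":0,"tz":0,"wx":0,"wy":-0.33,"wz":0,"fingers":55},{"tx":0,"ty":0,"tz":0,"wx":0,"wy":-0.33,"wz":0,"fingers":55}]'; python3 -m jog '[{"tx":0,"ty":0,"tz":0,"wx":0,"wy":0.08,"wz":0,"fingers":55},{"tx":0,"ty":0,"tz":0,"wx":0,"wy":0.16,"wz":0,"fingers":55},{"tx":0,"ty":0,"tz":0,"wx":0,"wy":0.24,"wz":0,"fingers":55},{"tx":0,"ty":0,"tz":0,"wx":0,"wy":0.33,"wz":0,"fingers":55},{"tx":0,"ty":0,"tz":0,"wx":0,"wy":0.33,"wz":0,"fingers":55},{"tx":0,"ty":0,"tz":0,"wx":0,"wy":0.33,"wz":0,"fingers":55}]'; python3 t.py
```

```text
clock: 21.2
position: [458.2, -412.6, 110.7]
eef_rot: [0.012, 0.984, 0.07, -0.163]
wrist_force: [-0.3, -0.3, -4.4]
gripper_width: 0.633
finger_force: 50.0
clock: 21.95
position: [458.8, -412.2, 110.6]
eef_rot: [-0.0, 0.997, 0.071, -0.001]
wrist_force: [-0.0, -0.6, -3.8]
gripper_width: 0.632
finger_force: 50.0
F [ 0.04  0.32 -3.83] T [-0.001  0.176 -0.027] sd [0.033 0.043 0.019] toolT [ 0.024 -0.174  0.027] pos [ 458.4 -412.3  110.3] 22.35
```

```bash

python3 -m jog '[{"tx":0,"ty":0,"tz":0,"wx":0,"wy":0.06,"wz":0,"fingers":55},{"tx":0,"ty":0,"tz":0,"wx":0,"wy":0.12,"wz":0,"fingers":55},{"tx":0,"ty":0,"tz":0,"wx":0,"wy":0.18,"wz":0,"fingers":55},{"tx":0,"ty":0,"tz":0,"wx":0,"wy":0.24,"wz":0,"fingers":55},{"tx":0,"ty":0,"tz":0,"wx":0,"wy":0.29,"wz":0,"fingers":55},{"tx":0,"ty":0,"tz":0,"wx":0,"wy":0.33,"wz":0,"fingers":55},{"tx":0,"ty":0,"tz":0,"wx":0,"wy":0.33,"wz":0,"fingers":55},{"tx":0,"ty":0,"tz":0,"wx":0,"wy":0.33,"wz":0,"fingers":55},{"tx":0,"ty":0,"tz":0,"wx":0,"wy":0.33,"wz":0,"fingers":55},{"tx":0,"ty":0,"tz":0,"wx":0,"wy":0.33,"wz":0,"fingers":55}]'; python3 -m jog '[{"tx":0,"ty":0,"tz":0,"wx":0,"wy":-0.08,"wz":0,"fingers":55},{"tx":0,"ty":0,"tz":0,"wx":0,"wy":-0.16,"wz":0,"fingers":55},{"tx":0,"ty":0,"tz":0,"wx":0,"wy":-0.24,"wz":0,"fingers":55},{"tx":0,"ty":0,"tz":0,"wx":0,"wy":-0.33,"wz":0,"fingers":55},{"tx":0,"ty":0,"tz":0,"wx":0,"wy":-0.33,"wz":0,"fingers":55},{"tx":0,"ty":0,"tz":0,"wx":0,"wy":-0.33,"wz":0,"fingers":55}]'; python3 t.py
```

```text
clock: 23.6
position: [458.6, -412.2, 110.5]
eef_rot: [-0.012, 0.984, 0.07, 0.164]
wrist_force: [0.8, -0.1, -3.6]
gripper_width: 0.634
finger_force: 50.0
clock: 24.35
position: [457.8, -412.5, 110.4]
eef_rot: [-0.0, 0.998, 0.071, 0.001]
wrist_force: [-0.4, 0.1, -4.1]
gripper_width: 0.64
finger_force: 50.0
F [-0.31  0.1  -4.1 ] T [-0.004  0.104  0.026] sd [0.021 0.02  0.041] toolT [ 0.011 -0.103 -0.026] pos [ 458.1 -412.6  110.6] 24.75
```

The moment shift is 0.07 N m for tin 2 against 0.02 for tin 1, and tin 2 is lighter, so tin 2 holds the two reels. I'll set it down, rise, and turn the gripper 90° with the fingers closed for the hasp.

```bash

python3 -m jog '[{"tx":0,"ty":0,"tz":30,"wx":0,"wy":0,"wz":0,"fingers":55},{"tx":0,"ty":0,"tz":65,"wx":0,"wy":0,"wz":0,"fingers":55},{"tx":0,"ty":0,"tz":88,"wx":0,"wy":0,"wz":0,"fingers":55},{"tx":0,"ty":0,"tz":97,"wx":0,"wy":0,"wz":0,"fingers":55},{"tx":0,"ty":0,"tz":100,"wx":0,"wy":0,"wz":0,"fingers":55},{"tx":0,"ty":0,"tz":100,"wx":0,"wy":0,"wz":0,"fingers":55},{"tx":0,"ty":0,"tz":100,"wx":0,"wy":0,"wz":0,"fingers":100},{"tx":0,"ty":0,"tz":100,"wx":0,"wy":0,"wz":0,"fingers":100},{"tx":0,"ty":0,"tz":60,"wx":0,"wy":0,"wz":0,"fingers":100},{"tx":0,"ty":0,"tz":10,"wx":0,"wy":0,"wz":0,"fingers":100},{"tx":0,"ty":0,"tz":0,"wx":0,"wy":0,"wz":0,"fingers":50}]'; python3 -m jog '[{"tx":-10,"ty":4,"tz":0,"wx":0,"wy":0,"wz":-0.17,"fingers":0},{"tx":-20,"ty":8,"tz":0,"wx":0,"wy":0,"wz":-0.34,"fingers":0},{"tx":-30,"ty":12,"tz":0,"wx":0,"wy":0,"wz":-0.51,"fingers":0},{"tx":-40,"ty":16,"tz":0,"wx":0,"wy":0,"wz":-0.68,"fingers":0},{"tx":-50,"ty":20,"tz":0,"wx":0,"wy":0,"wz":-0.85,"fingers":0},{"tx":-62,"ty":22,"tz":0,"wx":0,"wy":0,"wz":-1.02,"fingers":0},{"tx":-62,"ty":22,"tz":0,"wx":0,"wy":0,"wz":-1.19,"fingers":0},{"tx":-62,"ty":22,"tz":0,"wx":0,"wy":0,"wz":-1.36,"fingers":0},{"tx":-62,"ty":22,"tz":0,"wx":0,"wy":0,"wz":-1.5708,"fingers":0},{"tx":-62,"ty":22,"tz":0,"wx":0,"wy":0,"wz":-1.5708,"fingers":0},{"tx":-62,"ty":22,"tz":0,"wx":0,"wy":0,"wz":-1.5708,"fingers":0}]'; python3 - <<'E'
from h import *
s=st();print(R.from_quat(s['eef_rot'],scalar_first=True).as_matrix().round(3).tolist())
for n in ('wrist','scene','side'):
    p=get_image(n);save(p,n+'3')
    for k,h in (('tin_a_knob',82),('tin_a_pivot',44)):
        for d in pinpoint(p,k)[:4]: print(n,k,np.round(d['centre']),round(d['conf'],2),atz(p,d['centre'],h).round(1))
    print(n,'TCP px',proj(p,s['position']).round(), 'knob2 exp',proj(p,(397,-421,82)).round(), 'knob1',proj(p,(382.6,-315,82)).round())
E
```

```text
clock: 26.12
position: [459.4, -413.6, 113.8]
eef_rot: [0.001, 0.997, 0.071, 0.002]
wrist_force: [0.3, -0.3, -0.2]
gripper_width: 0.928
finger_force: 0.0
clock: 27.5
position: [400.0, -442.9, 110.3]
eef_rot: [-0.0, 0.657, 0.754, 0.0]
wrist_force: [0.0, 0.3, -0.5]
gripper_width: 0.001
finger_force: 0.0
{'clock': 27.5, 'qpos': [0.519, 0.492, 0.347, 1.779, -0.206, 0.906, 1.094], 'qvel': [-0.01, 0.001, 0.006, -0.001, 0.001, 0.002, -0.004], 'tau': [0.574, -82.828, 8.047, -36.566, 0.087, 0.059, 0.555], 'position': [399.955, -442.948, 110.293], 'eef_rot': [-0.0, 0.657, 0.754, 0.0], 'wrist_force': [0.037, 0.349, -0.543], 'wrist_torque': [-0.064, 0.028, -0.047], 'finger_force': 0.0, 'gripper_width': 0.001}
[[-0.138, 0.99, -0.0], [0.99, 0.138, 0.0], [0.0, -0.0, -1.0]]
wrist tin_a_knob [318.   3.] 0.58 [ 382.3 -315.4   82. ]
wrist tin_a_pivot [346.  17.] 0.9 [ 399.6 -312.2   44. ]
wrist TCP px [318. 249.] knob2 exp [318. 197.] knob1 [319.   2.]
scene tin_a_knob [361. 162.] 0.67 [ 384.6 -310.7   82. ]
scene tin_a_pivot [358. 181.] 0.59 [ 401.7 -314.7   44. ]
scene TCP px [293. 155.] knob2 exp [305. 164.] knob1 [359. 161.]
side tin_a_knob [380. 219.] 0.69 [ 381.8 -321.3   82. ]
side tin_a_pivot [377. 237.] 0.84 [ 391.3 -313.6   44. ]
side tin_a_pivot [355. 260.] 0.18 [ 462.9 -276.6   44. ]
side TCP px [344. 179.] knob2 exp [350. 194.] knob1 [382. 221.]
```

```bash

python3 -m jog '[{"tx":0,"ty":0,"tz":25,"wx":0,"wy":0,"wz":0,"fingers":0},{"tx":0,"ty":0,"tz":44,"wx":0,"wy":0,"wz":0,"fingers":0},{"tx":3,"ty":0,"tz":44,"wx":0,"wy":0,"wz":0,"fingers":0},{"tx":9,"ty":0,"tz":44,"wx":0,"wy":0,"wz":0,"fingers":0},{"tx":14,"ty":1,"tz":44,"wx":0,"wy":0,"wz":0,"fingers":0},{"tx":18,"ty":3,"tz":44,"wx":0,"wy":0,"wz":0,"fingers":0},{"tx":21,"ty":5,"tz":44,"wx":0,"wy":0,"wz":0,"fingers":0},{"tx":24,"ty":8,"tz":44,"wx":0,"wy":0,"wz":0,"fingers":0},{"tx":26,"ty":11,"tz":44,"wx":0,"wy":0,"wz":0,"fingers":0},{"tx":27,"ty":13,"tz":44,"wx":0,"wy":0,"wz":0,"fingers":0},{"tx":27,"ty":13,"tz":44,"wx":0,"wy":0,"wz":0,"fingers":0}]'; python3 -m jog '[{"tx":-6,"ty":-2,"tz":0,"wx":0,"wy":0,"wz":0,"fingers":0},{"tx":-10,"ty":-5,"tz":-40,"wx":0,"wy":0,"wz":0,"fingers":0},{"tx":-20,"ty":-5,"tz":-60,"wx":0,"wy":0,"wz":0,"fingers":0},{"tx":-30,"ty":-5,"tz":-60,"wx":0,"wy":0,"wz":0,"fingers":0}]'; python3 - <<'E'
from h import *
s=st()
p=get_image('wrist')
for k,h in (('tin_a_knob',82),('tin_a_pivot',44)):
        for d in pinpoint(p,k)[:4]: print(k,np.round(d['centre']),round(d['conf'],2),atz(p,d['centre'],h).round(1))
c=proj(p,(415,-418,44)).round();print('pivot2',c,'knob on',proj(p,(397,-421,82)).round(),'knob off',proj(p,(412,-401,82)).round())
q=get_image('side');save(q,'side4');save(p,'wrist4')
i=np.hstack([cv2.resize(p['frame'],(480,300)),cv2.resize(q['frame'][140:290,290:450],(320,300))]);cv2.imwrite('pics/m6.png',i[:,:,::-1])
E
```

```text
clock: 29.32
position: [409.4, -414.4, 66.6]
eef_rot: [0.0, 0.655, 0.755, -0.0]
wrist_force: [1.7, -2.2, 0.9]
gripper_width: 0.005
finger_force: 1.0
clock: 29.82
position: [408.7, -445.9, 127.8]
eef_rot: [0.001, 0.655, 0.755, 0.0]
wrist_force: [-0.5, 0.7, -0.3]
gripper_width: 0.006
finger_force: 0.0
{'clock': 29.825, 'qpos': [0.509, 0.482, 0.354, 1.748, -0.201, 0.944, 1.085], 'qvel': [0.109, 0.145, -0.01, -0.147, -0.04, 0.042, 0.1], 'tau': [-1.496, -87.398, 8.99, -37.907, 0.328, 0.53, -0.483], 'position': [408.706, -445.875, 127.772], 'eef_rot': [0.001, 0.655, 0.755, 0.0], 'wrist_force': [-0.516, 0.691, -0.255], 'wrist_torque': [-0.066, 0.061, -0.042], 'finger_force': 0.0, 'gripper_width': 0.006}
tin_a_knob [304.   2.] 0.91 [ 381.8 -315.4   82. ]
tin_a_knob [396. 272.] 0.49 [ 468.8 -476.    82. ]
tin_a_pivot [335.  20.] 0.8 [ 401.5 -314.7   44. ]
pivot2 [332. 171.] knob on [306. 183.] knob off [333. 157.]
```

View pics/m6.png

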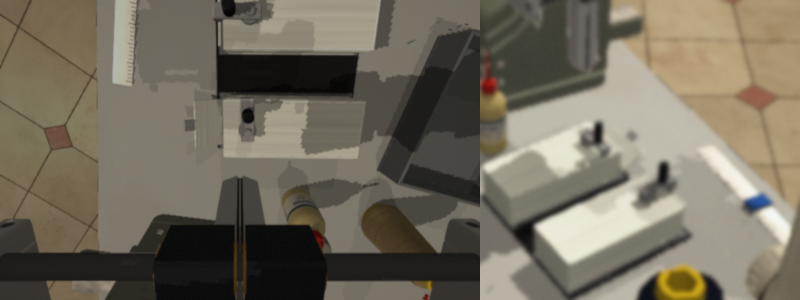

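```bash
python3 -m jog '[{"tx":10,"ty":20,"tz":0,"wx":0,"wy":0,"wz":0.17,"fingers":40},{"tx":18,"ty":40,"tz":0,"wx":0,"wy":0,"wz":0.34,"fingers":100},{"tx":25,"ty":54,"tz":0,"wx":0,"wy":0,"wz":0.51,"fingers":100},{"tx":25,"ty":54,"tz":0,"wx":0,"wy":0,"wz":0.68,"fingers":100},{"tx":25,"ty":54,"tz":0,"wx":0,"wy":0,"wz":0.85,"fingers":100},{"tx":25,"ty":54,"tz":0,"wx":0,"wy":0,"wz":1.02,"fingers":100},{"tx":25,"ty":54,"tz":0,"wx":0,"wy":0,"wz":1.19,"fingers":100},{"tx":25,"ty":54,"tz":0,"wx":0,"wy":0,"wz":1.36,"fingers":100},{"tx":25,"ty":54,"tz":0,"wx":0,"wy":0,"wz":1.5708,"fingers":100},{"tx":25,"ty":54,"tz":0,"wx":0,"wy":0,"wz":1.5708,"fingers":100}]' 50; python3 - <<'E'
from h import *
s=st()
p=get_image('scene')
for c in [(122,232),(250,246),(237,340),(98,318)]:
    c=(200+c[0]/1.5,100+c[1]/1.5); print(np.round(c),atz(p,c,45).round())
w=get_image('wrist');g=cv2.cvtColor(w['frame'],cv2.COLOR_RGB2GRAY)
for q in [(458,-412,44)]: print(proj(w,q))
for r in (60,90,120,150,180):
    m=(g[r,240:420]>140).astype(int);e=np.flatnonzero(np.diff(m))+240
    print(r,[(int(c),atz(w,(c+.5,r),44)[:2].round().tolist()) for c in e])
save(w,'wrist5')
E
```

```text
clock: 31.28
position: [458.1, -411.8, 125.6]
eef_rot: [-0.0, 0.997, 0.071, -0.001]
wrist_force: [-0.0, 0.5, -0.8]
gripper_width: 0.994
finger_force: 0.0
{'clock': 31.275, 'qpos': [0.17, 0.582, 0.707, 1.726, -0.438, 0.999, -0.39], 'qvel': [-0.015, 0.005, 0.024, -0.004, -0.014, 0.007, -0.075], 'tau': [-0.22, -82.158, 18.504, -36.288, -0.429, 0.067, -2.182], 'position': [458.071, -411.777, 125.612], 'eef_rot': [-0.0, 0.997, 0.071, -0.001], 'wrist_force': [-0.021, 0.493, -0.822], 'wrist_torque': [-0.034, 0.164, -0.042], 'finger_force': 0.0, 'gripper_width': 0.994}
[281. 255.] [ 590. -451.   45.]
[367. 264.] [ 602. -297.   45.]
[358. 327.] [ 724. -312.   45.]
[265. 312.] [ 705. -466.   45.]
[319.02517341 207.25159492]
60 []
90 []
120 [(281, [520.0, -376.0]), (361, [528.0, -433.0])]
150 [(281, [498.0, -378.0]), (362, [507.0, -438.0])]
180 [(282, [476.0, -381.0]), (360, [484.0, -440.0])]
```

Hasp is off: the knob is at wrist (329,153), where the off position was predicted. The tray centre is ≈(655,-381) with yaw ≈-0.1. I'll grasp tin 2 again, lift it level and carry it.

```bash
python3 -m jog '[{"tx":0,"ty":0,"tz":40,"wx":0,"wy":0,"wz":0,"fingers":100},{"tx":0,"ty":0,"tz":75,"wx":0,"wy":0,"wz":0,"fingers":100},{"tx":0,"ty":0,"tz":103,"wx":0,"wy":0,"wz":0,"fingers":100},{"tx":0,"ty":0,"tz":115,"wx":0,"wy":0,"wz":0,"fingers":100},{"tx":0,"ty":0,"tz":115,"wx":0,"wy":0,"wz":0,"fingers":60},{"tx":0,"ty":0,"tz":115,"wx":0,"wy":0,"wz":0,"fingers":55},{"tx":0,"ty":0,"tz":115,"wx":0,"wy":0,"wz":0,"fingers":55},{"tx":0,"ty":0,"tz":115,"wx":0,"wy":0,"wz":0,"fingers":55}]' 50; python3 -m jog '[{"tx":0,"ty":0,"tz":-10,"wx":0,"wy":0,"wz":0,"fingers":55},{"tx":0,"ty":0,"tz":-30,"wx":0,"wy":0,"wz":0,"fingers":55},{"tx":0,"ty":0,"tz":-60,"wx":0,"wy":0,"wz":0,"fingers":55},{"tx":0,"ty":0,"tz":-95,"wx":0,"wy":0,"wz":0,"fingers":55},{"tx":0,"ty":0,"tz":-115,"wx":0,"wy":0,"wz":0,"fingers":55},{"tx":0,"ty":0,"tz":-120,"wx":0,"wy":0,"wz":0,"fingers":55}]'; python3 -m jog '[{"tx":15,"ty":-7,"tz":0,"wx":0,"wy":0,"wz":-0.06,"fingers":55},{"tx":37,"ty":-17,"tz":0,"wx":0,"wy":0,"wz":-0.19,"fingers":55},{"tx":62,"ty":-29,"tz":0,"wx":0,"wy":0,"wz":-0.34,"fingers":55},{"tx":88,"ty":-41,"tz":0,"wx":0,"wy":0,"wz":-0.5,"fingers":55},{"tx":115,"ty":-53,"tz":0,"wx":0,"wy":0,"wz":-0.66,"fingers":55},{"tx":142,"ty":-65,"tz":0,"wx":0,"wy":0,"wz":-0.82,"fingers":55},{"tx":168,"ty":-77,"tz":0,"wx":0,"wy":0,"wz":-0.98,"fingers":55},{"tx":192,"ty":-88,"tz":0,"wx":0,"wy":0,"wz":-1.13,"fingers":55},{"tx":212,"ty":-98,"tz":0,"wx":0,"wy":0,"wz":-1.26,"fingers":55},{"tx":224,"ty":-103,"tz":0,"wx":0,"wy":0,"wz":-1.33,"fingers":55},{"tx":224,"ty":-103,"tz":0,"wx":0,"wy":0,"wz":-1.33,"fingers":55}]'; python3 - <<'E'
from h import *
s=st();print(R.from_quat(s['eef_rot'],scalar_first=True).as_matrix().round(3).tolist())
p=get_image('wrist');save(p,'wrist6');q=get_image('scene');save(q,'scene6')
for d in pinpoint(q,'tray')[:1]: print(atz(q,d['centre'],0))
for d in pinpoint(p,'tray')[:1]: print(atz(p,d['centre'],0),d['conf'])
i=np.hstack([cv2.resize(p['frame'],(400,250)),cv2.resize(q['frame'][130:380,200:600],(400,250))]);cv2.imwrite('pics/m7.png',i[:,:,::-1])
E
```

```text
clock: 32.38
position: [458.7, -412.6, 12.2]
eef_rot: [0.0, 0.997, 0.071, 0.0]
wrist_force: [-0.4, 2.3, 6.8]
gripper_width: 0.635
finger_force: 50.0
clock: 33.12
position: [458.7, -412.6, 132.8]
eef_rot: [0.0, 0.997, 0.071, 0.001]
wrist_force: [0.3, 0.4, -4.1]
gripper_width: 0.634
finger_force: 49.9
clock: 34.5
position: [666.1, -276.9, 129.8]
eef_rot: [-0.001, 0.74, 0.672, -0.0]
wrist_force: [-1.0, -0.2, -4.5]
gripper_width: 0.633
finger_force: 49.9
{'clock': 34.5, 'qpos': [0.128, 0.684, 0.353, 1.414, -0.25, 1.09, 0.428], 'qvel': [0.009, -0.015, 0.034, 0.023, -0.003, -0.002, -0.034], 'tau': [-0.991, -106.945, 10.796, -43.866, 0.115, 0.076, 0.952], 'position': [666.121, -276.865, 129.786], 'eef_rot': [-0.001, 0.74, 0.672, -0.0], 'wrist_force': [-0.955, -0.195, -4.504], 'wrist_torque': [0.024, 0.034, -0.022], 'finger_force': 49.929, 'gripper_width': 0.633}
[[0.096, 0.995, -0.001], [0.995, -0.096, 0.002], [0.001, -0.002, -1.0]]
[ 656.82437811 -387.91088026    0.        ]
[ 646.31349859 -461.0578892     0.        ] 0.18
```

View pics/m7.png

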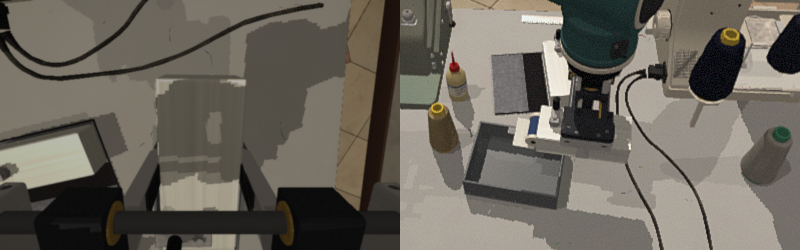

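The flap has already dropped open, and one reel shows at its mouth (crop ≈ (532,128)), over the tray. I'll lower it and tilt about the flap edge.

```bash
python3 -m jog '[{"tx":0,"ty":0,"tz":12,"wx":0,"wy":0,"wz":0,"fingers":55},{"tx":0,"ty":0,"tz":30,"wx":0,"wy":0,"wz":0,"fingers":55},{"tx":0,"ty":0,"tz":48,"wx":0,"wy":0,"wz":0,"fingers":55},{"tx":0,"ty":0,"tz":62,"wx":0,"wy":0,"wz":0,"fingers":55},{"tx":0,"ty":0,"tz":68,"wx":0,"wy":0,"wz":0,"fingers":55},{"tx":0,"ty":0,"tz":68,"wx":0,"wy":0,"wz":0,"fingers":55}]'; python3 -m jog '[{"tx":-1,"ty":0,"tz":-5,"wx":0,"wy":0.075,"wz":0,"fingers":55},{"tx":-2,"ty":0,"tz":-10,"wx":0,"wy":0.15,"wz":0,"fingers":55},{"tx":-3,"ty":0,"tz":-15,"wx":0,"wy":0.225,"wz":0,"fingers":55},{"tx":-5,"ty":0,"tz":-20,"wx":0,"wy":0.3,"wz":0,"fingers":55},{"tx":-7,"ty":0,"tz":-25,"wx":0,"wy":0.375,"wz":0,"fingers":55},{"tx":-9,"ty":0,"tz":-30,"wx":0,"wy":0.45,"wz":0,"fingers":55},{"tx":-12,"ty":0,"tz":-34,"wx":0,"wy":0.525,"wz":0,"fingers":55},{"tx":-15,"ty":0,"tz":-38,"wx":0,"wy":0.6,"wz":0,"fingers":55},{"tx":-17,"ty":0,"tz":-41,"wx":0,"wy":0.65,"wz":0,"fingers":55},{"tx":-17,"ty":0,"tz":-41,"wx":0,"wy":0.65,"wz":0,"fingers":55},{"tx":-17,"ty":0,"tz":-41,"wx":0,"wy":0.65,"wz":0,"fingers":55},{"tx":-17,"ty":0,"tz":-41,"wx":0,"wy":0.65,"wz":0,"fingers":55}]'; python3 -m jog '[{"tx":0,"ty":0,"tz":0,"wx":0,"wy":0,"wz":0,"fingers":55},{"tx":0,"ty":0,"tz":0,"wx":0,"wy":0,"wz":0,"fingers":55},{"tx":0,"ty":0,"tz":0,"wx":0,"wy":0,"wz":0,"fingers":55},{"tx":0,"ty":0,"tz":0,"wx":0,"wy":0,"wz":0,"fingers":55}]';python3 - <<'E'
from h import *
s=st()
q=get_image('scene');save(q,'scene7');p=get_image('side');save(p,'side7')
F=[];
for _ in range(6): get_image('side');F.append(get_state()['wrist_force'])
print(np.mean(F,0))
i=np.hstack([cv2.resize(p['frame'][200:350,150:350],(400,300)),cv2.resize(q['frame'][220:370,220:420],(400,300))]);cv2.imwrite('pics/m8.png',i[:,:,::-1])
E
```

```text
clock: 35.45
position: [665.4, -278.8, 63.2]
eef_rot: [-0.0, 0.741, 0.671, -0.0]
wrist_force: [0.6, 0.2, -3.8]
gripper_width: 0.634
finger_force: 49.9
clock: 36.95
position: [664.3, -295.1, 105.1]
eef_rot: [-0.214, 0.702, 0.637, 0.236]
wrist_force: [0.5, -0.2, -3.3]
gripper_width: 0.631
finger_force: 49.9
clock: 37.45
position: [663.8, -295.7, 104.5]
eef_rot: [-0.214, 0.702, 0.636, 0.237]
wrist_force: [0.2, 0.1, -2.9]
gripper_width: 0.629
finger_force: 49.9
{'clock': 37.45, 'qpos': [0.57, 0.922, 0.093, 1.148, -0.622, 1.479, 0.73], 'qvel': [-0.001, 0.001, -0.0, 0.0, 0.001, 0.001, -0.001], 'tau': [-0.087, -125.772, 2.719, -41.209, -2.385, 2.182, -0.013], 'position': [663.82, -295.733, 104.471], 'eef_rot': [-0.214, 0.702, 0.636, 0.237], 'wrist_force': [0.225, 0.092, -2.884], 'wrist_torque': [-0.966, 0.188, 0.005], 'finger_force': 49.929, 'gripper_width': 0.629}
[ 0.16962764  0.02642621 -2.39001529]
```

The wrist load dropped by ~1.4 N, which matches two reels (1.27 N). I'll lift off, level, and go back.

```bash
python3 -m jog '[{"tx":9,"ty":0,"tz":-12,"wx":0,"wy":0,"wz":0,"fingers":55},{"tx":24,"ty":0,"tz":-32,"wx":0,"wy":0,"wz":0,"fingers":55},{"tx":42,"ty":0,"tz":-56,"wx":0,"wy":-0.1,"wz":0,"fingers":55},{"tx":48,"ty":0,"tz":-64,"wx":0,"wy":-0.24,"wz":0,"fingers":55},{"tx":48,"ty":0,"tz":-64,"wx":0,"wy":-0.38,"wz":0,"fingers":55},{"tx":48,"ty":0,"tz":-64,"wx":0,"wy":-0.52,"wz":0,"fingers":55},{"tx":48,"ty":0,"tz":-64,"wx":0,"wy":-0.65,"wz":0,"fingers":55},{"tx":48,"ty":0,"tz":-64,"wx":0,"wy":-0.65,"wz":0,"fingers":55},{"tx":48,"ty":0,"tz":-64,"wx":0,"wy":-0.65,"wz":0,"fingers":55}]'; python3 t.py; python3 - <<'E'
from h import *
s=get_state();M=R.from_quat(s['eef_rot'],scalar_first=True).as_matrix();print(M.round(3).tolist())
print(M.T@(np.array([458.5,-412.5,110])-s['position']))
a=cv2.imread('pics/scene0.png').astype(int);q=get_image('scene');b=q['frame'][:,:,::-1].astype(int);save(q,'scene8')
d=(np.abs(a-b).sum(2)>90)[255:330,265:370]
n,l,stt,c=cv2.connectedComponentsWithStats(d.astype(np.uint8))
for i in range(1,n):
    if stt[i,4]>15: 
        m=l==i; print(stt[i],c[i]+[265,255],b[255:330,265:370][m].mean(0).round(),atz(q,c[i]+[265,255],17).round())
E
```

```text
clock: 38.98
position: [663.9, -296.5, 185.9]
eef_rot: [0.0, 0.741, 0.671, 0.001]
wrist_force: [-0.6, -0.5, -3.6]
gripper_width: 0.633
finger_force: 49.9
F [-0.19  0.07 -2.87] T [-0.047  0.056 -0.009] sd [0.029 0.025 0.036] toolT [ 0.051 -0.052  0.009] pos [ 663.6 -296.7  184.4] 39.375
[[0.1, 0.995, -0.0], [0.995, -0.1, 0.0], [0.0, -0.0, -1.0]]
[-135.70861741 -192.5018088    74.37070202]
[42  0 17  3 31] [316.5483871 255.5483871] [169. 183. 191.] [ 570. -389.   17.]
[ 59   0  46  11 326] [350.41104294 258.93865031] [ 95. 102. 107.] [ 574. -326.   17.]
[  7  19  22  39 396] [283.45959596 293.00252525] [87. 85. 85.] [ 652. -443.   17.]
[ 52  30  23  36 351] [329.79202279 302.3988604 ] [92. 88. 87.] [ 666. -360.   17.]
```

Two reel-sized blobs lie in the tray, at ≈(652,-443) and (666,-360). Now I'll return the tin to its spot on the mat.

```bash
python3 -m jog '[{"tx":-8,"ty":-11,"tz":0,"wx":0,"wy":0,"wz":0.12,"fingers":55},{"tx":-20,"ty":-29,"tz":0,"wx":0,"wy":0,"wz":0.29,"fingers":55},{"tx":-36,"ty":-51,"tz":0,"wx":0,"wy":0,"wz":0.46,"fingers":55},{"tx":-53,"ty":-75,"tz":0,"wx":0,"wy":0,"wz":0.63,"fingers":55},{"tx":-70,"ty":-99,"tz":0,"wx":0,"wy":0,"wz":0.8,"fingers":55},{"tx":-88,"ty":-125,"tz":0,"wx":0,"wy":0,"wz":0.97,"fingers":55},{"tx":-106,"ty":-150,"tz":0,"wx":0,"wy":0,"wz":1.13,"fingers":55},{"tx":-122,"ty":-173,"tz":0,"wx":0,"wy":0,"wz":1.26,"fingers":55},{"tx":-136,"ty":-193,"tz":0,"wx":0,"wy":0,"wz":1.34,"fingers":55},{"tx":-136,"ty":-193,"tz":30,"wx":0,"wy":0,"wz":1.34,"fingers":55},{"tx":-136,"ty":-193,"tz":60,"wx":0,"wy":0,"wz":1.34,"fingers":55},{"tx":-136,"ty":-193,"tz":74,"wx":0,"wy":0,"wz":1.34,"fingers":55}]'; python3 - <<'E'
from h import *
get_image('side');get_image('side');s=st();M=R.from_quat(s['eef_rot'],scalar_first=True).as_matrix();print(M.round(3).tolist())
print(M.T@(np.array([458.6,-412.5,12])-s['position']))
E
```

```text
clock: 40.92
position: [457.8, -412.1, 109.2]
eef_rot: [-0.0, 0.998, 0.066, -0.001]
wrist_force: [0.5, -0.3, -2.0]
gripper_width: 0.638
finger_force: 49.9
{'clock': 41.025, 'qpos': [0.226, 0.581, 0.627, 1.735, -0.404, 0.959, -0.428], 'qvel': [-0.008, -0.029, 0.019, -0.027, 0.013, 0.023, -0.01], 'tau': [0.597, -83.795, 16.049, -35.953, -0.351, -0.691, 0.263], 'position': [457.851, -412.212, 109.547], 'eef_rot': [-0.0, 0.998, 0.066, -0.001], 'wrist_force': [-1.078, 0.382, -3.001], 'wrist_torque': [0.033, 0.166, -0.015], 'finger_force': 49.93, 'gripper_width': 0.639}
[[0.991, 0.132, -0.001], [0.132, -0.991, 0.001], [-0.001, -0.001, -1.0]]
[ 0.83390879  0.48823956 97.54515625]
```

```bash
python3 -m jog '[{"tx":0,"ty":0,"tz":30,"wx":0,"wy":0,"wz":0,"fingers":55},{"tx":0,"ty":0,"tz":60,"wx":0,"wy":0,"wz":0,"fingers":55},{"tx":0,"ty":0,"tz":82,"wx":0,"wy":0,"wz":0,"fingers":55},{"tx":0,"ty":0,"tz":92,"wx":0,"wy":0,"wz":0,"fingers":55},{"tx":0,"ty":0,"tz":96,"wx":0,"wy":0,"wz":0,"fingers":55},{"tx":0,"ty":0,"tz":98,"wx":0,"wy":0,"wz":0,"fingers":55},{"tx":0,"ty":0,"tz":98,"wx":0,"wy":0,"wz":0,"fingers":55},{"tx":0,"ty":0,"tz":98,"wx":0,"wy":0,"wz":0,"fingers":55}]';  python3 t.py
```

```text
clock: 42.02
position: [458.6, -412.8, 13.1]
eef_rot: [0.0, 0.998, 0.066, 0.0]
wrist_force: [1.4, -0.7, -0.5]
gripper_width: 0.638
finger_force: 49.9
F [ 0.66 -0.32 -1.07] T [-0.094  0.044  0.017] sd [0.02  0.028 0.022] toolT [-0.087 -0.056 -0.017] pos [ 458.3 -412.5   12.5] 42.425
```

```bash
python3 -m jog '[{"tx":0,"ty":0,"tz":0.6,"wx":0,"wy":0,"wz":0,"fingers":55},{"tx":0,"ty":0,"tz":0.6,"wx":0,"wy":0,"wz":0,"fingers":68},{"tx":0,"ty":0,"tz":0.6,"wx":0,"wy":0,"wz":0,"fingers":100},{"tx":0,"ty":0,"tz":0.6,"wx":0,"wy":0,"wz":0,"fingers":100},{"tx":0,"ty":0,"tz":-40,"wx":0,"wy":0,"wz":0,"fingers":100},{"tx":0,"ty":0,"tz":-100,"wx":0,"wy":0,"wz":0,"fingers":100},{"tx":0,"ty":0,"tz":-160,"wx":0,"wy":0,"wz":0,"fingers":100},{"tx":0,"ty":-50,"tz":-220,"wx":0,"wy":0,"wz":0,"fingers":100},{"tx":0,"ty":-50,"tz":-250,"wx":0,"wy":0,"wz":0,"fingers":100},{"tx":0,"ty":-50,"tz":-250,"wx":0,"wy":0,"wz":0,"fingers":100}]';  python3 - <<'E'
from h import *
w=get_image('wrist');save(w,'wrist9');g=cv2.cvtColor(w['frame'],cv2.COLOR_RGB2GRAY)
for y in range(-270,-460,-1):pass
for x in (500,470,440):
    L=[]
    for y in np.arange(-250,-470,-1.0):
        c=proj(w,(x,y,44)).round().astype(int); L.append(g[c[1],c[0]] if 0<=c[0]<640 and 0<=c[1]<400 else 0)
    L=np.array(L); print(x,[int(-250-i) for i in np.flatnonzero(np.diff((L>140).astype(int)))])
for n,p in (('w',w),('s',get_image('scene')),('d',get_image('side'))):
    for k,h in (('tin_a',3),('tin_a_knob',82),('tin_a_pivot',44),('tin_a_flap_edge',5.5),('cone',0),('oil_can',0),('rule',0)):
        for d in pinpoint(p,k)[:2]:
            if d['conf']>.35: print(n,k,np.round(d['centre']).tolist(),round(d['conf'],2),atz(p,d['centre'],h).round().tolist())
    if n!='w': save(p,n+'9')
E
```

```text
clock: 43.68
position: [452.8, -363.0, 265.5]
eef_rot: [0.001, 0.998, 0.066, 0.002]
wrist_force: [0.7, 0.4, -1.2]
gripper_width: 0.997
finger_force: 0.0
500 [-271, -330, -378, -438]
470 [-274, -335, -381, -442]
440 [-311, -338, -395, -445]
w tin_a [358.0, 165.0] 0.69 [460.0, -413.0, 3.0]
w tin_a [274.0, 168.0] 0.56 [441.0, -307.0, 3.0]
w tin_a_knob [270.0, 233.0] 0.73 [385.0, -318.0, 82.0]
w tin_a_pivot [271.0, 208.0] 0.81 [402.0, -312.0, 44.0]
w tin_a_pivot [315.0, 165.0] 0.72 [461.0, -357.0, 44.0]
w cone [470.0, 59.0] 0.76 [602.0, -524.0, 0.0]
w oil_can [441.0, 150.0] 0.79 [492.0, -514.0, 0.0]
w rule [266.0, 288.0] 0.92 [268.0, -311.0, 0.0]
s tin_a [307.0, 214.0] 0.81 [462.0, -415.0, 3.0]
s tin_a [359.0, 210.0] 0.77 [444.0, -309.0, 3.0]
s tin_a_knob [360.0, 210.0] 0.65 [510.0, -312.0, 82.0]
s tin_a_knob [358.0, 161.0] 0.62 [383.0, -316.0, 82.0]
s tin_a_pivot [358.0, 179.0] 0.86 [396.0, -315.0, 44.0]
s tin_a_flap_edge [355.0, 182.0] 0.89 [371.0, -319.0, 6.0]
s tin_a_flap_edge [306.0, 189.0] 0.67 [395.0, -421.0, 6.0]
s cone [244.0, 272.0] 0.6 [603.0, -523.0, 0.0]
s oil_can [258.0, 223.0] 0.57 [486.0, -511.0, 0.0]
s oil_can [244.0, 269.0] 0.47 [595.0, -523.0, 0.0]
s rule [360.0, 151.0] 0.72 [269.0, -308.0, 0.0]
d tin_a [326.0, 232.0] 0.88 [458.0, -413.0, 3.0]
d tin_a [357.0, 261.0] 0.84 [439.0, -307.0, 3.0]
d tin_a_knob [380.0, 221.0] 0.48 [384.0, -318.0, 82.0]
d tin_a_pivot [375.0, 239.0] 0.94 [398.0, -310.0, 44.0]
d tin_a_flap_edge [378.0, 246.0] 0.87 [381.0, -323.0, 6.0]
d cone [248.0, 222.0] 0.72 [604.0, -524.0, 0.0]
d oil_can [248.0, 219.0] 0.73 [601.0, -533.0, 0.0]
d oil_can [297.0, 212.0] 0.6 [489.0, -509.0, 0.0]
d rule [420.0, 234.0] 0.6 [272.0, -319.0, 0.0]
```

Both tins are back where they started, the bystanders haven't moved, and two reels are in the tray.

```bash
python3 -c "
from workcell import *
print(close_job())"
```

```text
the job is handed in; nothing more can be done
None
```

I handed in the job at about 44 s of the 72 s allowed. The tin at y ≈ -412 held the two reels; both are now in the tray, and it stands upright on the mat with its hasp off. The full tin is shut with its hasp on, on the mat, and the cone, bottle and gauge read within a few mm of where they started.

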